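Sort the screw tins and shut the fixings chest

TASK

Raise the lid of the blue fixings chest gently all the way up onto its stop, then heft each of the look-alike screw tins to feel whether it is full or empty: put the full (heavy) ones in the chest and the empty (light) ones in the red tray, with the lid left up meanwhile. When all the tins are put away, lower the lid gently until it rests fully shut, without slamming it, and leave the hammer, pot and brush where they are.

Things in the scene. Friction and masses are not known exactly. Their poses are not given: they have to be found in the camera images.
- chest: blue steel chest fixed to the bench, 160 (x) x 320 (y) x 85 mm high, walls and floor 6 mm, open on top under its lid. Origin: centre of its underside; x points away from the robot towards the hinge, y along its length, z up. Three tins stand in it side by side along y with room for fingers between
- lid_hinge (a point): the hinge line of the chest's lid, its middle: at (80, 0, 89.5) mm in the chest's frame; the line runs along the chest's y
- lid_bar (a point): middle of the lid's handle: round steel bar 10 mm thick, 130 mm long, parallel to the hinge, in the plane of the lid, 205 mm from the hinge line and 45 mm beyond the lid's free edge (robot side). Lid shut: at (-125, 0, 89.5) mm in the chest's frame. Pinched from above with fingers closing across it, it turns between the fingers as the lid swings
- lid (a joint): angle of the yellow lid (160 x 320 x 7 mm, 0.43 to 0.58 kg): 0 = shut on the chest, grows as the handle end rises; 1.65 rad = fully up (4.5 degrees past upright), against its stop. The stiff friction hinge (0.85 N m) holds it at any angle; raising takes about 8 N at the bar, lowering 1 to 5 N. Starts shut or up to 0.3 rad ajar
- tray: red plastic tray fixed to the bench, 130 (x) x 250 (y) x 32 mm high, walls and floor 4 mm. Origin: centre of its underside; axes as the chest's. Two tins stand in it side by side along y
- tin_a: one of up to five look-alike square hardware tins (absent: None): metal, yellow band, black cap with orange dot, 48 x 48 mm, 62 mm tall, rigid and closed. Origin at its middle (31 mm above the underside), z up its height, x and y square to its sides. Full of screws it weighs 390 to 510 g, empty 95 to 125 g; nothing to be seen tells which
- tin_b: one of up to five look-alike square hardware tins (absent: None): metal, yellow band, black cap with orange dot, 48 x 48 mm, 62 mm tall, rigid and closed. Origin at its middle (31 mm above the underside), z up its height, x and y square to its sides. Full of screws it weighs 390 to 510 g, empty 95 to 125 g; nothing to be seen tells which
- tin_c: one of up to five look-alike square hardware tins (absent: None): metal, yellow band, black cap with orange dot, 48 x 48 mm, 62 mm tall, rigid and closed. Origin at its middle (31 mm above the underside), z up its height, x and y square to its sides. Full of screws it weighs 390 to 510 g, empty 95 to 125 g; nothing to be seen tells which
- tin_d: one of up to five look-alike square hardware tins (absent: None): metal, yellow band, black cap with orange dot, 48 x 48 mm, 62 mm tall, rigid and closed. Origin at its middle (31 mm above the underside), z up its height, x and y square to its sides. Full of screws it weighs 390 to 510 g, empty 95 to 125 g; nothing to be seen tells which
- tin_e: one of up to five look-alike square hardware tins (absent: None): metal, yellow band, black cap with orange dot, 48 x 48 mm, 62 mm tall, rigid and closed. Origin at its middle (31 mm above the underside), z up its height, x and y square to its sides. Full of screws it weighs 390 to 510 g, empty 95 to 125 g; nothing to be seen tells which
- hammer: hammer lying beyond the work, about 300 mm long; bystander, origin under its middle
- brush_pot: white pot, 76 mm wide, 90 mm high; bystander, origin at the centre of its underside
- brush: paint brush lying near the robot, about 200 mm long; bystander, origin under its middle

How it is judged:
By the outcome, as a careful person would: the job done as asked, in the order asked, and still so for the second after the job is handed in, with the robot touching nothing.
Of tin_a, tin_b, tin_c, tin_d, tin_e only 3 to 5 are there at a start; the rules pass over those that are not, and their reading is None.
At some moment in a run one of tin_a, tin_b, tin_c, tin_d, tin_e may be knocked a few centimetres aside while the robot is not near it.
Once in a run the grip may slacken for a moment while it holds something.
It also fails if it takes over 210 s, if anything falls off the work surface, if the arm or the gripper's body presses on something with over 40 N, if the wrist force passes 120 N, or if a joint passes its speed limit or range.

ROBOT

A 6-joint arm with a two-finger parallel gripper is mounted at the origin on the work surface. World frame = base frame: x ahead of the robot, y to its left, z up, the work surface at z = 0. Lengths are in mm, angles in rad, forces in N, time in s.
With the tool pointing down it reaches from about 350 to 775 mm from the base axis. Payload 7.3 kg.
Tool frame: the origin (TCP) lies between the finger pads; the fingertips stand 25 mm ahead of it and the grasp point (between the pads) lies 6 mm ahead of it; z points along the fingers, y is the direction in which the jaws open and shut (so a half turn about z gives the same grasp; the last joint's range is limited). The gripper opens to 92 mm and grips with 3 to 60 N. Pads are 19 mm wide; open, the fingers measure 130 mm over their backs; the gripper's body (75 mm by 190 mm) begins 47 mm behind the grasp point.
Start: joints at [-1.347, 0.342, 1.524, -0, 1.275, -0.146], TCP at [189.773, -489.519, 251.741] pointing down, gripper open.
Joint ranges: [-2.53, 2.53], [-0.77, 2.02], [0.04, 2.7], [-1, 4.14], [0.28, 2.66], [-3.11, 3.11]. Speed limits (rad/s): [2.57, 2.57, 3.14, 3.14, 3.14, 3.14].

INTERFACE

Orientations are given as [roll, pitch, yaw] about the fixed x, y, z axes, in that order (R = Rz(yaw) Ry(pitch) Rx(roll)).
In Python, from plant import get_obs, capture, calibration, close_job gives the robot as it stands. The module is installed in compiled form; this text tells all that it offers.
- The arm moves only by the shell command python3 -m jog 'ROWS'. ROWS is JSON, one flat list of numbers, 5 for each row, row after row: the closure, from 0 (fully open) to 1 (shut), then the shift along the tool's x, y, z in mm, then the turn about the tool's z in degrees. In form: [fingers, tx, ty, tz, yaw, fingers, tx, ty, tz, yaw, ...]. A call has 1 to 5 rows; each row shifts and turns the pose as measured when the row begins, along the tool's axes as they then stand; what a row does not reach is not made up. A row lasts 1/10 s, in which the tool goes at most 50 mm and 8.59 degrees, less where a joint would pass 70% of its speed; a pose out of reach is approached as far as the arm can. A call is refused whole if a number of a shift passes 50 or a number of a turn 8.59, either way. A call with a gripper value outside its range is refused whole. The fingers move at their own pace and stop on an object; the grip force is fixed at half the most. Time passes only in rows, so rows that do not move let the fingers close. It gives the time, the measured TCP pose, the force and the opening at its end, in the units of the state.
- get_obs(): the state, without advancing time (a new reading comes with each control period).
- capture(name): name is "side" or "top"; returns (picture, depth): 384x512x3 uint8, red, green, blue; 384x512 float32, mm along the optical axis (not along the pixel's ray), 0 where there is no reading.
- calibration(name): a dict with "fovy" (degrees; the focal length in pixels is half the picture's height over the tangent of half this angle, whatever the lens; pixels are square), "cx", "cy" (the principal point, pixels), "R" (3x3) and "t" (3): a world point X has camera coordinates R X + t. Camera axes: x right, y down, z forward; pixel columns grow to the right and rows downward; lengths in mm; the calibration is good to about 2 mm. A picture is of the moment at which its call begins. calibration takes no time and is no camera call.
- close_job(): hands the job in, once; it reports no verdict.
The state is a dict: "time": time; "joint_positions": joint angles; "dq": joint speeds; "tau": joint torques, N m; "tool_pos": TCP position; "tcp_rot": TCP orientation; "contact_force": force on the tool from outside, world axes, zero at the start; "moment": the same for the moment, N m; "grip_width": finger opening in mm.
Only numpy, scipy, OpenCV 4.12 (cv2) and the standard library are available. Lean on these libraries where they do the work, as an engineer would, in place of code of your own. Each camera call takes 0.05 s, during which the arm holds its last target.

## Working session

There is one attempt and no reset: what is moved stays moved. The work goes in short steps, Python scripts to look and compute and a shell command to move; the robot and the scene stay as the last step left them, time stands still between calls to the robot, and variables do not carry over. Pictures are saved under pics/ and viewed, and the job is handed in when it is done.

```bash
mkdir -p pics; ls
python3 - <<'E'
from plant import *
import cv2,json
o=get_obs(); print(o)
for n in ("top","side"):
    p,d=capture(n); c=calibration(n); print(n,c)
    cv2.imwrite(f"pics/{n}0.png",p[:,:,::-1]);
E
```

```text
pics
{'time': 0.0, 'joint_positions': array([-1.34699257e+00,  3.42718003e-01,  1.52503096e+00, -7.12538853e-06,
        1.27538401e+00, -1.46004626e-01]), 'dq': array([ 1.44383941e-04, -7.30695142e-04, -3.04162208e-04, -6.41632357e-04,
        5.45958699e-05,  9.05603361e-04]), 'tau': array([-1.18080094e-03, -4.31246817e+01, -2.44216669e+01,  7.16469996e-02,
        5.60376188e-02, -1.21713188e-04]), 'tool_pos': array([ 189.68753095, -489.13545903,  251.04251246]), 'tcp_rot': array([-3.14006773e+00, -2.17355094e-04,  3.69810296e-01]), 'contact_force': array([ 0.21637141,  0.83300073, -0.33193787]), 'moment': array([-0.0176298 , -0.01048669, -0.05979763]), 'grip_width': 91.91607234888554}
top {'fovy': 53.01696498124179, 'cx': 251.92200355164772, 'cy': 194.34995716386908, 'R': array([[-0.00787083, -0.99996016,  0.00421059],
       [-0.99452154,  0.00738896, -0.10427034],
       [ 0.10423508, -0.00500822, -0.99454008]]), 't': array([  77.91945341,  555.67639418, 1311.88335737])}
side {'fovy': 45.581466814945, 'cx': 254.1389856421218, 'cy': 189.96080099716445, 'R': array([[-0.76857187, -0.63938867, -0.0218953 ],
       [-0.36793554,  0.46975369, -0.80246801],
       [ 0.52337435, -0.60869829, -0.59629329]]), 't': array([ 482.33494784,  247.27362611, 1005.38027037])}
```

View pics/top0.png

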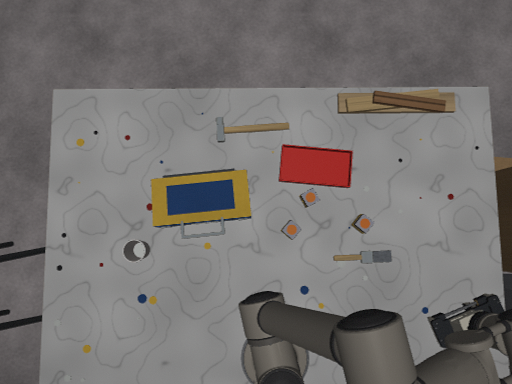

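View pics/side0.png

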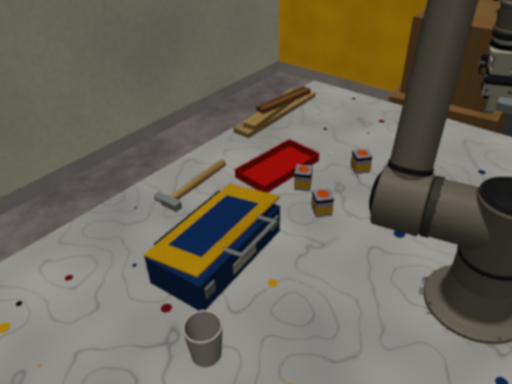

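Both views show the chest (top view, about 203,197) with its handle at (203,232). The red tray is at (316,166), and tins are at (310,198), (292,230) and (363,224). The pot is at (137,250), the brush at (363,257) and the hammer at (250,128). Next I'll measure these.

```bash
cat > h.py <<'E'
from plant import *
import numpy as np, cv2
from scipy.spatial.transform import Rotation as Ro
def cloud(n,d):
    c=calibration(n); h,w=d.shape
    f=h/2/np.tan(np.radians(c['fovy'])/2)
    v,u=np.mgrid[0:h,0:w]
    P=np.stack([(u-c['cx'])/f*d,(v-c['cy'])/f*d,d],-1)
    W=(P-c['t'])@c['R']     # R^T(p-t)
    W[d==0]=np.nan
    return W
def look(n,save=None):
    p,d=capture(n)
    if save: cv2.imwrite(f"pics/{save}.png",p[:,:,::-1])
    return p,d,cloud(n,d)
def blobs(m,minA=15):
    k,l,s,c=cv2.connectedComponentsWithStats(m.astype(np.uint8))
    return [(l==i,s[i,4],c[i]) for i in range(1,k) if s[i,4]>=minA]
def hsv(p): return cv2.cvtColor(p,cv2.COLOR_RGB2HSV)
def orange(p):
    h=hsv(p); return (h[...,0]>=3)&(h[...,0]<=14)&(h[...,1]>170)&(h[...,2]>150)
def tins(n,p,d,W,verbose=True):
    out=[]
    for m,a,c in blobs(orange(p),12):
        q=np.nanmedian(W[m],0)
        # cap/top: neighbouring points at top height
        r=np.hypot(W[...,0]-q[0],W[...,1]-q[1])
        t=(r<45)&(np.abs(W[...,2]-q[2])<8)
        xy=W[t][:,:2].astype(np.float32)
        if len(xy)<10: continue
        rect=cv2.minAreaRect(xy)
        out.append((q,rect))
        if verbose: print(n,'px',c.round(0),'A',a,'dot',q.round(1),'rect',np.round(rect[0],1),np.round(rect[1],1),round(rect[2],1))
    return out
def state():
    o=get_obs(); print('t%.2f'%o['time'],o['tool_pos'].round(1),'yaw',np.degrees(o['tcp_rot']).round(2),'F',o['contact_force'].round(2),'w',round(o['grip_width'],1)); return o
def plan(target,o=None,yaw=None):
    "shift in tool axes to world target TCP; yaw = desired tool yaw deg (mod 180)"
    o=o or get_obs(); R=Ro.from_euler('xyz',o['tcp_rot']).as_matrix()
    s=R.T@(np.array(target)-o['tool_pos'])
    print('tool shift',s.round(1),'norm',np.linalg.norm(s).round(1))
    if yaw is not None:
        cur=np.degrees(o['tcp_rot'][2]); dy=(yaw-cur+90)%180-90
        print('world yaw change',round(dy,1),'=> tool-z turn',round(-dy,1))
    return s
E
python3 - <<'E'
from h import *
for n in("top","side"):
    p,d,W=look(n); tins(n,p,d,W)
    h=hsv(p)
    if n=="top":
        for nm,m in(("red",((h[...,0]<4)|(h[...,0]>174))&(h[...,1]>170)&(h[...,2]>90)),("yellow",(h[...,0]>18)&(h[...,0]<28)&(h[...,1]>150)),("blue",(h[...,0]>100)&(h[...,0]<125)&(h[...,1]>150))):
            for b,a,c in blobs(m,250):
                w=W[b]; w=w[~np.isnan(w[:,0])]
                r=cv2.minAreaRect(w[:,:2].astype(np.float32)); print(nm,c.round(),a,np.round(r[0],1),np.round(r[1],1),round(r[2],1),'z',np.percentile(w[:,2],[2,25,50,75,98]).round(1))
                if nm=='yellow':
                    A=np.c_[w[:,:2],np.ones(len(w))]; k=np.linalg.lstsq(A,w[:,2],rcond=None)[0]; print('plane',k, np.std(A@k-w[:,2]))
        for y in range(226,242,1): print(y,[ (W[y,x].round(0)).tolist() for x in (190,203,216)])
E
```

```text
top px [310. 197.] A 58 dot [ 542.3 -123.3   62.8] rect [ 542.4 -122.1] [48.3 48.8] 29.0
top px [365. 223.] A 60 dot [ 452.7 -306.1   62.7] rect [ 451.8 -303.4] [49.2 48.7] 49.5
top px [292. 229.] A 60 dot [434.5 -57.1  63.1] rect [433.4 -56.4] [48.4 48.3] 48.7
red [315. 166.] 2362 [ 655.6 -150.1] [247.3 127.8] 84.3 z [-1.5  2.6  4.5  6.7 32.3]
yellow [200. 198.] 2448 [541.1 244.8] [157.6 316.5] 5.4 z [ 91.5  97.5 106.3 113.6 118.9]
plane [-1.49481966e-01 -1.46503934e-02  1.89617314e+02] 2.3858884376283935
blue [200. 197.] 1833 [542.4 244.7] [ 94.  214.7] 5.3 z [ 96.7 102.2 105.9 109.6 114.8]
226 [[449.0, 293.0, -5.0], [448.0, 246.0, 6.0], [448.0, 201.0, 4.0]]
227 [[445.0, 293.0, -2.0], [445.0, 247.0, -0.0], [444.0, 201.0, -0.0]]
228 [[442.0, 292.0, 3.0], [441.0, 247.0, -1.0], [441.0, 201.0, 2.0]]
229 [[438.0, 293.0, -4.0], [438.0, 247.0, 2.0], [437.0, 201.0, 2.0]]
230 [[435.0, 292.0, 2.0], [434.0, 247.0, 2.0], [434.0, 201.0, 2.0]]
231 [[431.0, 293.0, 0.0], [431.0, 246.0, 5.0], [430.0, 201.0, 1.0]]
232 [[nan, nan, nan], [427.0, 246.0, 4.0], [426.0, 190.0, 124.0]]
233 [[424.0, 292.0, 
[... 183 characters left out ...]
201.0, 5.0]]
236 [[414.0, 273.0, 127.0], [414.0, 232.0, 124.0], [413.0, 201.0, 1.0]]
237 [[411.0, 274.0, 121.0], [410.0, 247.0, -3.0], [409.0, 201.0, 1.0]]
238 [[407.0, 292.0, 4.0], [406.0, 247.0, -1.0], [406.0, 201.0, -4.0]]
239 [[403.0, 292.0, -1.0], [403.0, 247.0, -5.0], [402.0, 201.0, -1.0]]
240 [[400.0, 293.0, -2.0], [399.0, 247.0, -3.0], [399.0, 201.0, 3.0]]
241 [[396.0, 293.0, -4.0], [396.0, 246.0, 2.0], [395.0, 201.0, 1.0]]
side px [362. 152.] A 29 dot [ 451.  -305.2   64.6] rect [ 451.9 -305.2] [49.6 50.9] 49.8
side px [303. 169.] A 34 dot [ 542.6 -124.2   64.5] rect [ 542.1 -123.8] [48.5 53.2] 27.7
side px [323. 193.] A 50 dot [434.  -56.6  64.7] rect [433.8 -58.2] [48.  53.5] 48.3
```

Everything fits. The lid is about 0.15 rad ajar, the chest yaw is about 5.4° and the tray yaw about -5.7°. I work out the bar at about (418,233,120), and the handle points I measured agree. Next I'll add a row calculator and head for the bar by way of a midpoint.

```bash
cat >> h.py <<'E'
def way(target,yaw=None,n=None,tilt=0):
    "print n equal rows (tool shift x,y,z, turn) to reach world target TCP, tool yaw mod 180 (deg)"
    o=state(); p=o['tool_pos']; R=Ro.from_euler('xyz',o['tcp_rot']).as_matrix()
    D=np.array(target,float)-p
    dy=0 if yaw is None else yaw-np.degrees(o['tcp_rot'][2])
    dy=(dy+180)%360-180
    k=max(np.linalg.norm(D)/49,abs(dy)/8.5)
    n=n or max(1,int(np.ceil(k)))
    print('rows',n,'world',D.round(1),'dyaw',round(dy,1))
    for i in range(n):
        Ri=Ro.from_euler('z',dy*i/n,degrees=True).as_matrix()@R
        print(i,(Ri.T@D/n).round(1),'turn',round(-dy/n,2))
        if abs(dy)<.5: break
E
python3 - <<'E'
from h import *
way((480,-150,255))
E
```

```text
t0.20 [ 189.7 -489.3  251.3] yaw [-1.7995e+02 -1.0000e-02  2.1190e+01] F [ 0.17  0.99 -0.46] w 92.1
rows 10 world [290.3 339.3   3.7] dyaw 0
0 [ 39.3 -21.1  -0.3] turn 0.0
```

```bash
python3 -m jog '[0.5,39,-21,0,0, 0.5,39,-21,0,0, 0.5,39,-21,0,0, 0.5,39,-21,0,0, 0.5,39,-21,0,0]'; python3 -m jog '[0.5,39,-21,0,0, 0.5,39,-21,0,0, 0.5,39,-21,0,0, 0.5,39,-21,0,0, 0.5,39,-21,0,0]'
python3 - <<'E'
from h import *
way((418,233,200),95.4)
E
```

```text
time: 0.7
tool_pos: [334.8, -319.8, 249.7]
tcp_rot: [-3.14, 0.001, 0.359]
contact_force: [0.6, -0.5, 0.5]
grip_width: 56.2
time: 1.2
tool_pos: [484.9, -144.8, 249.7]
tcp_rot: [-3.141, 0.001, 0.359]
contact_force: [0.6, -0.3, -0.5]
grip_width: 46.2
t1.20 [ 484.9 -144.8  249.7] yaw [-1.7996e+02  5.0000e-02  2.0540e+01] F [ 0.56 -0.33 -0.5 ] w 46.2
rows 9 world [-66.9 377.8 -49.7] dyaw 74.9
0 [  7.8 -41.9   5.6] turn -8.32
1 [ 13.8 -40.4   5.5] turn -8.32
2 [ 19.5 -37.9   5.5] turn -8.32
3 [ 24.7 -34.7   5.5] turn -8.32
4 [ 29.5 -30.8   5.5] turn -8.32
5 [ 33.6 -26.2   5.5] turn -8.32
6 [ 37.1 -21.    5.5] turn -8.32
7 [ 39.7 -15.5   5.5] turn -8.32
8 [41.6 -9.6  5.5] turn -8.32
```

```bash
python3 -m jog '[0.5,8,-42,5.5,-8.3, 0.5,14,-40,5.5,-8.3, 0.5,19,-38,5.5,-8.3, 0.5,25,-35,5.5,-8.3, 0.5,30,-31,5.5,-8.3]'; python3 -m jog '[0.5,34,-26,5.5,-8.3, 0.5,37,-21,5.5,-8.3, 0.5,40,-15,5.5,-8.3, 0.5,41,-9,5.5,-8.3, 0.5,0,0,0,0]'
python3 - <<'E'
from h import *
for n in("top","side"):
    p,d,W=look(n,n+"1"); tins(n,p,d,W)
way((418,233,126),95.4)
E
```

```text
time: 1.7
tool_pos: [448.7, 73.2, 220.5]
tcp_rot: [3.14, -0.001, 1.106]
contact_force: [1.0, -0.0, -0.9]
grip_width: 45.6
time: 2.2
tool_pos: [410.9, 250.6, 196.9]
tcp_rot: [3.141, -0.001, 1.716]
contact_force: [0.9, -1.5, 0.5]
grip_width: 46.0
top px [310. 197.] A 58 dot [ 542.3 -124.    63. ] rect [ 542.5 -122.4] [48.  49.3] 28.5
top px [365. 223.] A 60 dot [ 452.8 -306.4   62.9] rect [ 452.5 -303.1] [49.1 48.4] 50.5
top px [292. 229.] A 60 dot [434.5 -58.6  61.9] rect [433.3 -56.4] [48.2 48.8] 48.4
side px [362. 152.] A 31 dot [ 453.  -304.    65.1] rect [ 452.3 -304.9] [50.4 52.2] 45.9
side px [303. 169.] A 41 dot [ 543.2 -123.1   64.5] rect [ 541.8 -123.3] [48.4 56.9] 29.2
side px [323. 193.] A 52 dot [432.6 -56.6  65.1] rect [432.7 -57.5] [48.  50.3] 49.3
t2.30 [412.2 247.5 197.3] yaw [1.7991e+02 3.0000e-02 9.7880e+01] F [ 0.4  -0.37 -0.29] w 45.5
rows 2 world [  5.8 -14.5 -71.3] dyaw -2.5
0 [-7.5  1.8 35.7] turn 1.24
1 [-7.5  2.  35.7] turn 1.24
```

View pics/top1.png

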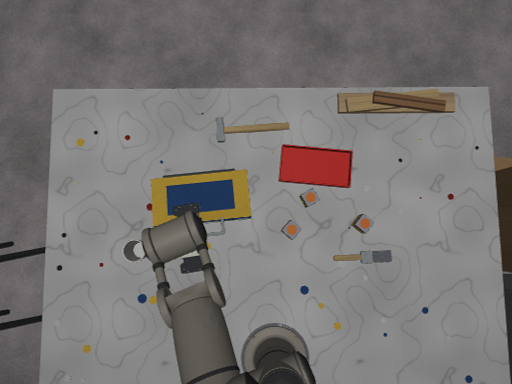

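View pics/side1.png

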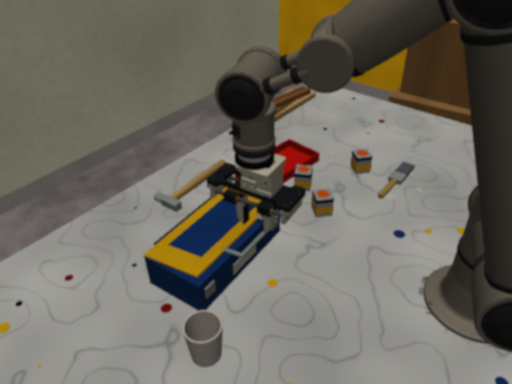

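The three tins are the only ones on the bench now that the arm has cleared the area it was hiding. I'll narrow the jaws so the far finger clears the lid edge, then come down on the bar.

```bash
python3 -m jog '[0.66,-7.5,2,8,1.2, 0.66,-7,2,8,1.2, 0.66,0,0,0,0]'
python3 - <<'E'
from h import *
way((418.5,233,126),95.4)
E
```

```text
time: 2.6
tool_pos: [419.5, 229.5, 180.2]
tcp_rot: [3.14, 0.001, 1.656]
contact_force: [0.3, 0.4, 0.4]
grip_width: 31.6
t2.60 [419.5 229.5 180.2] yaw [1.7988e+02 8.0000e-02 9.4900e+01] F [0.33 0.43 0.4 ] w 31.6
rows 2 world [ -1.    3.5 -54.2] dyaw 0.5
0 [ 1.8 -0.4 27.1] turn -0.25
```

```bash
python3 -m jog '[0.66,2,0,18,0, 0.66,1,0,18,0, 0.66,0,0,15,0, 0.66,0,0,3,0]'
python3 - <<'E'
from h import *
p,d,W=look("side","side2")
way((418.5,233,126),95.4)
E
```

```text
time: 3.0
tool_pos: [421.9, 227.7, 125.1]
tcp_rot: [3.138, 0.001, 1.645]
contact_force: [0.7, -0.0, 0.5]
grip_width: 31.3
t3.05 [422.2 227.8 125.4] yaw [1.7974e+02 6.0000e-02 9.4230e+01] F [ 0.55 -0.54  0.05] w 30.9
rows 1 world [-3.7  5.2  0.6] dyaw 1.2
0 [ 5.5 -3.3 -0.7] turn -1.17
```

View pics/side2.png

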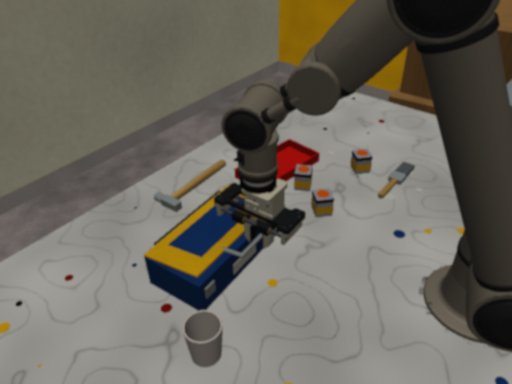

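The side view shows the fingers straddling the bar at about (262,225), with no contact force. I'll centre the jaws and close.

```bash
python3 -m jog '[0.66,4,-3,0,-1, 0.8,0,0,0,0, 1,0,0,0,0, 1,0,0,0,0,1,0,0,0,0]'
python3 - <<'E'
from h import *
state()
E
```

```text
time: 3.55
tool_pos: [418.8, 231.3, 127.4]
tcp_rot: [3.136, 0.0, 1.662]
contact_force: [-2.7, -0.0, -4.1]
grip_width: 8.9
t3.55 [418.8 231.3 127.4] yaw [1.7971e+02 3.0000e-02 9.5200e+01] F [-2.73 -0.03 -4.15] w 8.9
```

Gripped. The radius from the hinge comes out at 204.7 mm against 205 mm given. I'll raise the lid along its arc, replanning after each call.

```bash
cat >> h.py <<'E'
H=np.array([619.9,252.2,89.5]); CY=np.radians(5.4); u=np.array([np.cos(CY),np.sin(CY),0])
def arc(dth,n=5,r0=205.,off=6.):
    o=state(); G=o['tool_pos']-[0,0,off]; R=Ro.from_euler('xyz',o['tcp_rot']).as_matrix()
    a=(H-G)@u; b=G[2]-H[2]; th=np.arctan2(b,a); r=np.hypot(a,b)
    print('theta %.3f r %.1f lateral %.1f'%(th,r,(G-H)@np.array([-u[1],u[0],0])))
    pos=G
    for i in range(1,n+1):
        t=th+dth*i; q=H-u*r0*np.cos(t)+np.array([0,0,r0*np.sin(t)]); q=q+np.array([-u[1],u[0],0])*((G-H)@np.array([-u[1],u[0],0]))
        if i==1 : q1=q
        print('th %.2f'%t,(R.T@(q-pos)).round(1)); pos=q
E
python3 -c "
from h import *
arc(.05)"
```

```text
t3.55 [418.8 231.3 127.4] yaw [1.7971e+02 3.0000e-02 9.5200e+01] F [-2.73 -0.03 -4.15] w 8.9
theta 0.156 r 204.7 lateral -1.9
th 0.21 [  0.    1.6 -10.1]
th 0.26 [  0.    2.4 -10. ]
th 0.31 [ 0.   2.9 -9.8]
th 0.36 [ 0.   3.4 -9.7]
th 0.41 [ 0.   3.9 -9.5]
```

```bash
python3 -m jog '[1,0,1.2,-6,0, 1,0,2,-8,0, 1,0,2.5,-9,0, 1,0,3,-9,0, 1,0,3.5,-9,0]';python3 -c "
from h import *
arc(.05)"
```

```text
time: 4.05
tool_pos: [429.4, 232.3, 169.3]
tcp_rot: [-3.14, 0.001, 1.662]
contact_force: [-1.2, 0.9, -7.3]
grip_width: 9.0
t4.05 [429.4 232.3 169.3] yaw [-1.7992e+02  8.0000e-02  9.5220e+01] F [-1.17  0.88 -7.26] w 9.0
theta 0.368 r 205.2 lateral -1.9
th 0.42 [-0.   4.1 -9.4]
th 0.47 [ 0.   4.4 -9.3]
th 0.52 [ 0.   4.8 -9. ]
th 0.57 [ 0.   5.3 -8.8]
th 0.62 [ 0.   5.7 -8.5]
```

```bash
python3 -m jog '[1,0,4,-9.4,0, 1,0,4.4,-9.2,0, 1,0,4.8,-9,0, 1,0,5.3,-8.8,0, 1,0,5.7,-8.5,0]';python3 -c "
from h import *
arc(.05)"
```

```text
time: 4.55
tool_pos: [454.8, 234.7, 218.3]
tcp_rot: [-3.139, 0.001, 1.662]
contact_force: [-1.3, 1.7, -8.3]
grip_width: 8.6
t4.55 [454.8 234.7 218.3] yaw [-1.7985e+02  7.0000e-02  9.5210e+01] F [-1.27  1.69 -8.33] w 8.6
theta 0.637 r 206.5 lateral -1.9
th 0.69 [ 0.   7.5 -7.2]
th 0.74 [ 0.   6.7 -7.8]
th 0.79 [ 0.   7.1 -7.4]
th 0.84 [ 0.   7.4 -7.1]
th 0.89 [ 0.   7.8 -6.7]
```

```bash
python3 -m jog '[1,0,7,-7.3,0, 1,0,6.7,-7.7,0, 1,0,7.1,-7.4,0, 1,0,7.4,-7,0, 1,0,7.7,-6.6,0]';python3 -c "
from h import *
arc(.05)"
```

```text
time: 5.05
tool_pos: [489.7, 238.0, 257.2]
tcp_rot: [-3.13, 0.002, 1.662]
contact_force: [-1.8, 1.1, -8.7]
grip_width: 9.1
t5.05 [489.7 238.  257.2] yaw [-1.7933e+02  9.0000e-02  9.5240e+01] F [-1.77  1.1  -8.73] w 9.1
theta 0.890 r 208.0 lateral -1.9
th 0.94 [ 0. 10. -4.]
th 0.99 [ 0.   8.4 -5.9]
th 1.04 [ 0.   8.6 -5.5]
th 1.09 [ 0.   8.9 -5.1]
th 1.14 [ 0.   9.1 -4.6]
```

```bash
python3 -m jog '[1,0,9.5,-3.8,0, 1,0,8.5,-5.5,0, 1,0,8.6,-5.2,0, 1,0,8.9,-5,0, 1,0,9.1,-4.4,0]';python3 -c "
from h import *
arc(.05)"
```

```text
time: 5.55
tool_pos: [531.0, 242.0, 285.1]
tcp_rot: [-3.116, 0.002, 1.663]
contact_force: [-4.8, 0.9, -5.0]
grip_width: 8.7
t5.55 [531.  242.  285.1] yaw [-1.7852e+02  1.2000e-01  9.5310e+01] F [-4.83  0.87 -4.95] w 8.7
theta 1.130 r 209.6 lateral -1.8
th 1.18 [ 0.  11.3 -0.3]
th 1.23 [ 0.   9.5 -3.9]
th 1.28 [ 0.   9.7 -3.4]
th 1.33 [ 0.   9.8 -2.9]
th 1.38 [ 0.  10.  -2.5]
```

```bash
python3 -m jog '[1,0,9.5,-3.5,0, 1,0,9.5,-3.5,0, 1,0,9.5,-3,0, 1,0,9.5,-2.4,0, 1,0,9.5,-2,0]';python3 -c "
from h import *
arc(.05,off=9)"
```

```text
time: 6.05
tool_pos: [577.0, 246.4, 302.3]
tcp_rot: [-3.106, 0.003, 1.665]
contact_force: [-6.2, 0.9, -0.6]
grip_width: 8.8
t6.05 [577.  246.4 302.3] yaw [-1.7795e+02  1.5000e-01  9.5380e+01] F [-6.24  0.87 -0.63] w 8.8
theta 1.362 r 208.3 lateral -1.7
th 1.41 [ 0.  10.8  1. ]
th 1.46 [ 0.  10.1 -1.7]
th 1.51 [ 0.  10.2 -1.2]
th 1.56 [ 0.  10.2 -0.7]
th 1.61 [ 0.  10.2 -0.2]
```

```bash
python3 -m jog '[1,0,8,-0.5,0, 1,0,8,-1,0, 1,0,7,-0.7,0, 1,0,7,-0.5,0, 1,0,6,-0.2,0]';python3 -c "
from h import *
arc(.02,off=9)"
```

```text
time: 6.55
tool_pos: [612.1, 249.8, 307.7]
tcp_rot: [-3.099, 0.003, 1.665]
contact_force: [-5.0, 0.0, -3.6]
grip_width: 9.0
t6.55 [612.1 249.8 307.7] yaw [-1.7754e+02  1.6000e-01  9.5420e+01] F [-5.02  0.05 -3.64] w 9.0
theta 1.533 r 209.3 lateral -1.7
th 1.55 [0.  4.4 4. ]
th 1.57 [-0.   4.1 -0.2]
th 1.59 [-0.   4.1 -0.1]
th 1.61 [-0.   4.1 -0. ]
th 1.63 [-0.   4.1  0. ]
```

```bash
python3 -m jog '[1,0,4,0.5,0, 1,0,4,0.5,0, 1,0,4,0.5,0, 1,0,3,0.3,0, 1,0,3,0.3,0]';python3 -c "
from h import *
arc(.02,off=12)"
```

```text
time: 7.05
tool_pos: [629.8, 251.4, 308.1]
tcp_rot: [-3.096, 0.003, 1.666]
contact_force: [-5.1, 0.1, -2.5]
grip_width: 8.7
t7.05 [629.8 251.4 308.1] yaw [-1.774e+02  1.700e-01  9.545e+01] F [-5.15  0.09 -2.46] w 8.7
theta 1.618 r 206.8 lateral -1.7
th 1.64 [0.  4.1 1.9]
th 1.66 [-0.   4.1  0.1]
th 1.68 [-0.   4.1  0.2]
th 1.70 [-0.   4.1  0.3]
th 1.72 [-0.   4.1  0.4]
```

```bash
for i in 1 2; do python3 -m jog '[1,0,2,0.2,0, 1,0,2,0.2,0, 1,0,2,0.2,0]'; done
```

```text
time: 7.35
tool_pos: [635.1, 251.9, 307.9]
tcp_rot: [-3.093, 0.003, 1.666]
contact_force: [-5.0, 0.5, -2.9]
grip_width: 8.9
time: 7.65
tool_pos: [637.7, 252.2, 307.8]
tcp_rot: [-3.082, 0.004, 1.667]
contact_force: [-15.2, -2.0, -1.0]
grip_width: 8.8
```

The force rose to 15 N at x of about 638, where I worked out 636, so the lid is on its stop. I'll give it one light press and then check it on camera before letting go.

```bash
python3 -m jog '[1,0,2,0,0, 1,0,0,0,0]'
python3 - <<'E'
from h import *
p,d,W=look("side","side3")
h=hsv(p)
m=(h[...,0]>18)&(h[...,0]<28)&(h[...,1]>120)&(W[...,2]>95)
w=W[m]; c=w[:, :]-H; a=c@u; print(len(w),np.percentile(w[:,2],[2,50,98]))
k=np.polyfit(c[:,2],a,1); print('lid lean: da/dz',k,'theta',np.pi/2+np.arctan(k[0]))
state()
E
```

```text
time: 7.85
tool_pos: [637.6, 252.2, 307.9]
tcp_rot: [-3.076, 0.005, 1.668]
contact_force: [0.1, 0.3, -5.8]
grip_width: 8.9
6204 [ 99.04016173 183.19589392 560.50002593]
lid lean: da/dz [-0.53999224 48.89011899] theta 1.0756690722374183
t7.90 [637.7 252.2 307.9] yaw [-176.23    0.31   95.56] F [-5.24 -0.3  -3.5 ] w 8.8
```

View pics/side3.png

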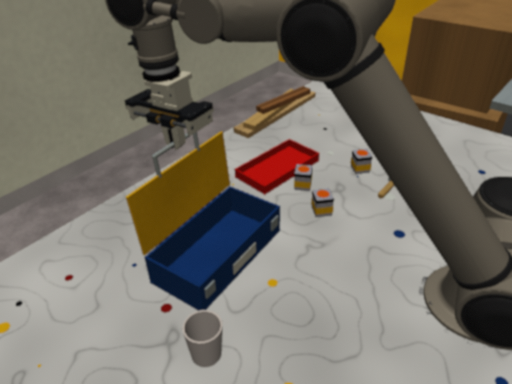

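The side view shows the lid upright on its hinge, with its bar in the fingers at about (185,142). The chest is empty and the tins haven't moved. My plane fit picked up the yellow wall, so I'll redo it on the lid only and open the fingers.

```bash
cat >> h.py <<'E'
def lid_theta(n="side"):
    p,d,W=look(n); h=hsv(p)
    c=W-H; a=c@u; l=c@np.array([-u[1],u[0],0])
    m=(h[...,0]>18)&(h[...,0]<28)&(h[...,1]>120)&(c[...,2]>-5)&(c[...,2]<185)&(np.abs(l)<180)&(a>-190)&(a<60)
    A=np.c_[a[m],c[...,2][m]]; A=A[~np.isnan(A[:,0])]; mu=A.mean(0); U,S,V=np.linalg.svd(A-mu,full_matrices=False); v=V[0]
    if v[1]<0 or (abs(v[1])<.1 and v[0]>0): v=-v
    th=np.arctan2(v[1],-v[0]); print(n,'lid pts',len(A),'theta %.3f'%th,'z range',A[:,1].min().round(),A[:,1].max().round(),'resid',(S[1]/np.sqrt(len(A))).round(2))
E
python3 -c "
from h import *
lid_theta()"
python3 -m jog '[0.65,0,0,0,0, 0.65,0,0,0,0, 0.65,0,0,0,0]'
python3 -c "
from h import *
lid_theta();state()"
```

```text
side lid pts 5964 theta 1.652 z range 0.0 166.0 resid 1.36
time: 8.25
tool_pos: [640.3, 251.9, 310.5]
tcp_rot: [-3.086, 0.005, 1.667]
contact_force: [0.3, 0.0, 0.1]
grip_width: 28.4
side lid pts 5975 theta 1.652 z range 2.0 165.0 resid 1.36
t8.30 [640.3 251.9 310.6] yaw [-176.8     0.29   95.5 ] F [-0.24  0.39  0.44] w 30.3
```

The lid stays on its stop at 1.652 rad after release. The tool picked up about 3° of tilt from the lid load, and the rows can't turn it back directly. I'll retreat over the chest and take the tilt out by leaning the closed fingertips lightly on the fixed front wall.

```bash
python3 -m jog '[0.65,0,0,-25,0, 0.65,0,0,-25,0, 0.65,0,0,-10,0]'; python3 -c "
from h import *
way((500.5,240.9,370),95.4)"
```

```text
time: 8.6
tool_pos: [644.1, 251.9, 371.5]
tcp_rot: [-3.086, 0.006, 1.666]
contact_force: [-0.4, -0.9, -0.2]
grip_width: 32.3
t8.60 [644.1 251.9 371.5] yaw [-176.8     0.33   95.45] F [-0.37 -0.91 -0.16] w 32.3
rows 3 world [-143.6  -11.    -1.5] dyaw -0.1
0 [  0.9 -47.9   3.2] turn 0.02
```

```bash
python3 -m jog '[1,1,-47,3,0, 1,1,-47,3,0, 1,1,-47,3,0, 1,0,0,0,0]'; python3 -c "
from h import *
way((502,240.9,90))"
```

```text
time: 9.0
tool_pos: [504.3, 241.0, 364.2]
tcp_rot: [-3.086, 0.006, 1.663]
contact_force: [0.3, 0.5, 0.5]
grip_width: 4.9
t9.00 [504.3 241.  364.2] yaw [-176.84    0.37   95.3 ] F [0.3  0.48 0.48] w 4.9
rows 6 world [-2.300e+00 -1.000e-01 -2.742e+02] dyaw 0
0 [ 0.3  2.1 45.6] turn 0.0
```

```bash
python3 -m jog '[1,0,2,45,0, 1,0,2,45,0, 1,0,2,45,0, 1,0,2,45,0, 1,0,2,45,0]'; python3 -m jog '[1,0,2,30,0, 1,0,0,10,0, 1,0,0,0,0]'; python3 -c "
from h import *
way((490,240.9,90))"
```

```text
time: 9.5
tool_pos: [512.2, 241.9, 144.8]
tcp_rot: [-3.12, 0.0, 1.664]
contact_force: [0.9, -0.4, -0.7]
grip_width: 0.4
time: 9.8
tool_pos: [513.5, 241.2, 98.8]
tcp_rot: [-3.114, 0.002, 1.663]
contact_force: [-0.0, 0.0, 1.5]
grip_width: 0.3
t9.80 [513.5 241.2  98.8] yaw [-1.7845e+02  1.1000e-01  9.5290e+01] F [-0.03  0.02  1.51] w 0.3
rows 1 world [-23.5  -0.3  -8.8] dyaw 0
0 [  1.9 -23.2   9.4] turn 0.0
```

```bash
python3 -m jog '[1,1,-15,0,0, 1,0,-6,0,0, 1,0,-4,0,0, 1,0,-4,0,0, 1,0,-3,0,0]'; python3 -c "
from h import *
state()"
```

```text
time: 10.3
tool_pos: [486.6, 240.5, 106.6]
tcp_rot: [-3.129, -0.001, 1.663]
contact_force: [-0.3, 0.7, -0.2]
grip_width: 0.4
t10.30 [486.6 240.5 106.6] yaw [-1.7928e+02 -5.0000e-02  9.5270e+01] F [-0.33  0.68 -0.17] w 0.4
```

The tilt is down to 0.7° without needing the wall. I'll move up and across to the nearest tin, at (433,-57).

```bash
python3 -m jog '[0.2,0,0,-45,0, 0.2,0,0,-45,0, 0.2,0,0,-40,0]'; python3 -c "
from h import *
way((433.5,-57,180),48.5)"
```

```text
time: 10.6
tool_pos: [485.5, 239.6, 235.8]
tcp_rot: [-3.117, 0.002, 1.663]
contact_force: [0.0, 0.3, -0.1]
grip_width: 20.2
t10.60 [485.5 239.6 235.8] yaw [-1.7862e+02  1.0000e-01  9.5270e+01] F [ 0.05  0.3  -0.07] w 20.2
rows 7 world [ -52.  -296.6  -55.8] dyaw -46.8
0 [-41.5 -11.1   8.3] turn 6.68
1 [-42.5  -6.2   8.2] turn 6.68
2 [-43.   -1.2   8.1] turn 6.68
3 [-42.8   3.8   8. ] turn 6.68
4 [-42.1   8.8   7.8] turn 6.68
5 [-40.9  13.6   7.7] turn 6.68
6 [-39.   18.3   7.6] turn 6.68
```

```bash
python3 -m jog '[0.2,-41,-11,8,6.7, 0.2,-42,-6,8,6.7, 0.2,-43,-1,8,6.7, 0.2,-43,4,8,6.7, 0.2,-42,9,8,6.7]';  python3 -m jog '[0.2,-41,13,7,6.7, 0.2,-36,17,7,6.7, 0.2,0,0,0,0,0.2,0,0,0,0]';python3 -c "
from h import *
p,d,W=look('side'); tins('side',p,d,W)
way((433.5,-57,48),48.5)"
```

```text
time: 11.1
tool_pos: [453.6, 27.9, 206.3]
tcp_rot: [3.14, -0.002, 1.067]
contact_force: [0.9, -0.9, -0.7]
grip_width: 59.9
time: 11.5
tool_pos: [436.4, -61.4, 192.8]
tcp_rot: [3.137, -0.004, 0.813]
contact_force: [0.4, 0.0, 0.8]
grip_width: 73.6
side px [362. 152.] A 31 dot [ 452.3 -301.7   65.2] rect [ 451.7 -304.8] [47.9 50.6] 50.2
side px [303. 169.] A 42 dot [ 543.6 -123.7   64.5] rect [ 541.7 -123.3] [48.3 52.3] 29.6
side px [323. 193.] A 52 dot [433.7 -56.7  64.8] rect [433.6 -57.6] [48.1 50.5] 48.9
t11.55 [436.5 -61.1 192.9] yaw [179.71  -0.19  46.64] F [ 0.68 -0.14 -0.22] w 73.5
rows 3 world [  -3.     4.1 -144.9] dyaw 1.9
0 [ 0.1 -1.9 48.3] turn -0.62
1 [ 0.2 -1.9 48.3] turn -0.62
2 [ 0.2 -1.9 48.3] turn -0.62
```

```bash
cat >> h.py <<'E'
def heft(n=8):
    F=[]
    for i in range(n): capture("side"); F.append(get_obs()['contact_force'].copy())
    F=np.array(F); print('F mean',F.mean(0).round(2),'sd',F.std(0).round(2),'z/9.81 -> g %.0f'%(-F[:,2].mean()/9.81*1000))
E
python3 -c "
from h import *
heft()"
python3 -m jog '[0.2,0,-4,30,-1.5, 0.2,0,-2,35,-0.3, 0.2,0,0,35,0, 0.2,0,0,25,0, 0.2,0,0,10,0]';python3 -c "
from h import *
way((433.5,-57,48),48.5)"
```

```text
F mean [-0.2   0.04  0.24] sd [0.43 0.36 0.34] z/9.81 -> g -24
time: 12.45
tool_pos: [436.4, -55.1, 55.9]
tcp_rot: [3.128, -0.007, 0.853]
contact_force: [-0.4, -0.2, -0.9]
grip_width: 73.8
t12.45 [436.4 -55.1  55.9] yaw [179.23  -0.4   48.89] F [-0.4  -0.2  -0.88] w 73.8
rows 1 world [-2.9 -1.9 -7.9] dyaw -0.4
0 [-3.4 -1.1  7.8] turn 0.39
```

```bash
python3 -m jog '[0.2,-3,-1,8,0.4, 0.6,0,0,0,0, 0.8,0,0,0,0, 1,0,0,0,0, 1,0,0,0,0]';python3 -m jog '[1,0,0,0,0,1,0,0,-12,0, 1,0,0,-20,0, 1,0,0,-20,0, 1,0,0,0,0]'; python3 -c "
from h import *
state();heft();state()"
```

```text
time: 12.95
tool_pos: [434.2, -56.4, 47.6]
tcp_rot: [3.128, -0.007, 0.847]
contact_force: [0.1, -0.0, -1.3]
grip_width: 47.9
time: 13.45
tool_pos: [433.4, -56.2, 102.1]
tcp_rot: [3.127, -0.008, 0.847]
contact_force: [0.6, 0.4, -1.3]
grip_width: 48.2
t13.45 [433.4 -56.2 102.1] yaw [179.18  -0.43  48.54] F [ 0.58  0.39 -1.35] w 48.2
F mean [ 0.04  0.14 -0.9 ] sd [0.54 0.53 0.64] z/9.81 -> g 92
t13.85 [431.7 -55.7  99.4] yaw [179.5   -0.28  48.53] F [-0.47 -0.38 -0.08] w 47.8
```

It shows about 1.1 N (roughly 115 g), so this one is empty and goes to the tray's +y slot at about (661,-92).

```bash
python3 -m jog '[1,0,0,-25,0, 1,0,0,-30,0]'; python3 -c "
from h import *
way((661,-92.5,152),84.3,n=6)"
```

```text
time: 14.05
tool_pos: [428.6, -54.9, 151.5]
tcp_rot: [-3.14, -0.001, 0.847]
contact_force: [0.8, -0.4, -0.6]
grip_width: 48.1
t14.05 [428.6 -54.9 151.5] yaw [-1.7994e+02 -3.0000e-02  4.8520e+01] F [ 0.76 -0.39 -0.64] w 48.1
rows 6 world [232.4 -37.6   0.5] dyaw 35.8
0 [21.  33.2 -0.1] turn -5.96
1 [17.4 35.2 -0.1] turn -5.96
2 [13.7 36.8 -0.1] turn -5.96
3 [ 9.8 38.  -0.1] turn -5.96
4 [ 5.8 38.8 -0.1] turn -5.96
5 [ 1.7 39.2 -0.1] turn -5.96
```

```bash
python3 -m jog '[1,21,33,-1,-6, 1,17,35,-1,-6, 1,14,37,-1,-6, 1,10,38,-1,-6, 1,6,39,-1,-6]'; python3 -m jog '[1,2,35,0,-6, 1,0,0,0,0]';python3 -c "
from h import *
way((661,-92.5,52.5),84.3,n=5)"
```

```text
time: 14.55
tool_pos: [625.8, -84.4, 159.2]
tcp_rot: [-3.141, -0.001, 1.389]
contact_force: [1.3, -0.4, -0.4]
grip_width: 47.6
time: 14.75
tool_pos: [665.0, -89.6, 156.4]
tcp_rot: [3.142, -0.001, 1.501]
contact_force: [0.4, -0.2, -1.2]
grip_width: 48.2
t14.75 [665.  -89.6 156.4] yaw [ 1.800e+02 -5.000e-02  8.597e+01] F [ 0.36 -0.17 -1.21] w 48.2
rows 5 world [  -4.    -2.9 -103.9] dyaw -1.7
0 [-0.7 -0.8 20.8] turn 0.33
1 [-0.7 -0.8 20.8] turn 0.33
2 [-0.7 -0.8 20.8] turn 0.33
3 [-0.7 -0.8 20.8] turn 0.33
4 [-0.7 -0.7 20.8] turn 0.33
```

```bash
python3 -m jog '[1,-3,-4,25,1.5, 1,0,0,25,0, 1,0,0,25,0, 1,0,0,15,0, 1,0,0,5,0]'; python3 -c "
from h import *
way((661,-92.5,52.5),84.3)
heft(2)"
```

```text
time: 15.25
tool_pos: [657.1, -91.5, 54.9]
tcp_rot: [-3.135, -0.002, 1.467]
contact_force: [-0.1, 0.6, -1.6]
grip_width: 47.7
t15.25 [657.1 -91.5  54.9] yaw [-1.7964e+02 -9.0000e-02  8.4080e+01] F [-0.11  0.61 -1.62] w 47.7
rows 1 world [ 3.9 -1.  -2.4] dyaw 0.2
0 [-0.6  4.   2.4] turn -0.22
F mean [-0.64  0.18 -1.38] sd [0.28 0.14 0.57] z/9.81 -> g 140
```

```bash
python3 -m jog '[1,0,3,2,0, 1,0,0,1.5,0, 0.33,0,0,0,0, 0.33,0,0,0,0, 0.33,0,0,0,0]'; python3 -c "
from h import *
state()"; python3 -m jog '[0.33,0,0,-30,0, 0.33,0,0,-40,0, 0.33,0,0,-40,0, 0.33,0,0,-20,0]';  python3 -c "
from h import *
for n in('top','side'):
    p,d,W=look(n,n+'4'); tins(n,p,d,W)
way((541,-123,170),29,n=8)"
```

```text
time: 15.85
tool_pos: [663.1, -92.5, 57.1]
tcp_rot: [3.139, -0.0, 1.467]
contact_force: [1.0, -0.2, 0.6]
grip_width: 61.2
t15.85 [663.1 -92.5  57.1] yaw [ 1.7985e+02 -2.0000e-02  8.4060e+01] F [ 0.98 -0.18  0.57] w 61.2
time: 16.25
tool_pos: [661.1, -92.1, 188.3]
tcp_rot: [-3.137, -0.001, 1.467]
contact_force: [1.1, -0.0, 0.5]
grip_width: 61.3
top px [365. 223.] A 60 dot [ 452.7 -306.4   63.1] rect [ 452.5 -302.8] [48.7 49.3] 49.5
side px [362. 152.] A 31 dot [ 451.6 -303.7   65.5] rect [ 453.4 -305.9] [46.7 56.4] 47.8
side px [265. 158.] A 33 dot [660.  -89.7  69.6] rect [660.4 -94.8] [53.9 50.6] 84.5
side px [303. 169.] A 41 dot [ 542.4 -123.6   64.6] rect [ 541.8 -123.5] [49.4 53.7] 34.8
t16.35 [661.8 -92.3 188.6] yaw [-1.799e+02 -5.000e-02  8.405e+01] F [ 0.4   0.36 -0.14] w 61.4
rows 8 world [-120.8  -30.7  -18.6] dyaw -55.1
0 [ -5.4 -14.6   2.3] turn 6.88
1 [ -7.1 -13.9   2.3] turn 6.88
2 [ -8.7 -12.9   2.3] turn 6.88
3 [-10.2 -11.8   2.3] turn 6.88
4 [-11.5 -10.5   2.3] turn 6.88
5 [-12.7  -9.    2.3] turn 6.88
6 [-13.7  -7.4   2.3] turn 6.88
7 [-14.5  -5.7   2.3] turn 6.88
```

View pics/side4.png

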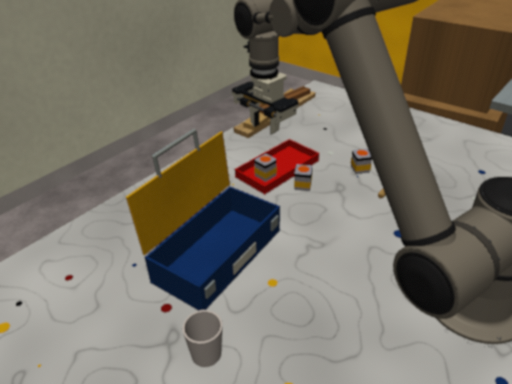

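The first tin stands in the tray at side pixel (265,158), upright with its top at about 68 mm. The lid is still up. Next is the tin at (542,-123), pixel (303,169).

```bash
python3 -m jog '[0.25,-5,-14,2,6.9, 0.25,-7,-14,2,6.9, 0.25,-9,-13,2,6.9, 0.25,-10,-12,2,6.9, 0.25,-11,-10,2,6.9]'; python3 -m jog '[0.25,-13,-9,2,6.9, 0.25,-13,-7,2,6.9, 0.25,-13,-5,2,6.9, 0.25,0,0,0,0]'; python3 -c "
from h import *
p,d,W=look('side'); tins('side',p,d,W)
heft()
way((541.8,-123,48),29)"
```

```text
time: 16.85
tool_pos: [583.6, -109.5, 173.1]
tcp_rot: [-3.135, 0.002, 0.844]
contact_force: [0.2, 0.7, 0.2]
grip_width: 68.8
time: 17.25
tool_pos: [534.2, -119.2, 161.7]
tcp_rot: [-3.13, 0.011, 0.466]
contact_force: [-0.0, 0.4, -0.7]
grip_width: 68.8
side px [362. 152.] A 31 dot [ 452.6 -303.3   65.5] rect [ 452. -304.] [49.  54.8] 46.8
side px [265. 158.] A 33 dot [661.4 -91.9  68.5] rect [659.7 -93.6] [50.3 53.3] 86.2
side px [303. 169.] A 42 dot [ 542.2 -121.7   64.6] rect [ 541.9 -122.9] [48.7 54.6] 27.3
F mean [0.26 0.03 0.16] sd [0.24 0.38 0.62] z/9.81 -> g -17
t17.70 [ 536.6 -119.2  163. ] yaw [-179.46    0.48   26.85] F [ 0.59 -0.35  0.95] w 69.0
rows 3 world [   5.2   -3.8 -115. ] dyaw 2.1
0 [ 1.3  2.3 38.3] turn -0.72
1 [ 1.3  2.3 38.3] turn -0.72
2 [ 1.3  2.3 38.3] turn -0.72
```

```bash
python3 -m jog '[0.25,4,6,20,-2, 0.25,0,0,25,0, 0.25,0,0,25,0]'; python3 -c "
from h import *
way((541.8,-123,48),29)"
```

```text
time: 18.0
tool_pos: [545.8, -123.3, 95.1]
tcp_rot: [-3.14, 0.001, 0.507]
contact_force: [0.2, -0.2, 0.3]
grip_width: 68.7
t18.00 [ 545.8 -123.3   95.1] yaw [-1.799e+02  6.000e-02  2.906e+01] F [ 0.15 -0.24  0.31] w 68.7
rows 1 world [ -4.    0.3 -47.1] dyaw -0.1
0 [-3.3 -2.2 47.1] turn 0.06
```

```bash
python3 -m jog '[0.25,-2.5,-1.5,25,0, 0.25,-1,-1,17,0, 0.25,0,0,5,0, 0.25,0,0,0,0]'; python3 -c "
from h import *
way((541.8,-123,48),29)"
```

```text
time: 18.4
tool_pos: [540.6, -122.0, 43.5]
tcp_rot: [-3.136, 0.004, 0.509]
contact_force: [0.1, 0.7, 1.0]
grip_width: 68.8
t18.40 [ 540.6 -122.    43.5] yaw [-179.7     0.22   29.19] F [0.12 0.66 0.95] w 68.8
rows 1 world [ 1.2 -1.   4.5] dyaw -0.2
0 [ 0.5  1.4 -4.5] turn 0.19
```

```bash
python3 -m jog '[0.25,0,1.4,-4,0, 0.6,0,0,0,0, 1,0,0,0,0, 1,0,0,0,0, 1,0,0,0,0]';python3 -m jog '[1,0,0,0,0,1,0,0,-12,0, 1,0,0,-20,0, 1,0,0,-20,0, 1,0,0,0,0]'; python3 -c "
from h import *
state();heft();state()"
```

```text
time: 18.9
tool_pos: [543.8, -124.2, 51.6]
tcp_rot: [-3.142, -0.0, 0.51]
contact_force: [0.4, -0.4, -1.4]
grip_width: 47.6
time: 19.4
tool_pos: [543.4, -124.0, 106.7]
tcp_rot: [-3.141, 0.0, 0.51]
contact_force: [-0.0, 0.5, -0.5]
grip_width: 47.9
t19.40 [ 543.4 -124.   106.7] yaw [-1.7994e+02  2.0000e-02  2.9220e+01] F [-0.03  0.53 -0.53] w 47.9
F mean [-0.24  0.34 -1.3 ] sd [0.25 0.72 0.27] z/9.81 -> g 132
t19.80 [ 541.5 -123.3  102.9] yaw [-179.64    0.28   29.22] F [ 0.1  -0.89 -0.83] w 47.6
```

It shows about 1.4 N, so this tin is also light (a full one would pull about 4 to 5 N). It goes in the tray's other slot at about (650,-207).

```bash
python3 -m jog '[1,0,0,-25,0, 1,0,0,-30,0]'; python3 -c "
from h import *
way((650,-207,152),-5.7,n=5)"
```

```text
time: 20.0
tool_pos: [539.2, -122.6, 154.0]
tcp_rot: [-3.127, 0.012, 0.51]
contact_force: [0.4, -0.9, -1.6]
grip_width: 47.9
t20.00 [ 539.2 -122.6  154. ] yaw [-179.14    0.7    29.21] F [ 0.36 -0.92 -1.59] w 47.9
rows 5 world [110.8 -84.4  -2. ] dyaw -34.9
0 [11.1 25.6 -0.1] turn 6.98
1 [14.1 24.  -0.1] turn 6.98
2 [16.9 22.1 -0.1] turn 6.98
3 [19.5 19.9 -0.1] turn 6.98
4 [21.8 17.4 -0.1] turn 6.98
```

```bash
python3 -m jog '[1,11,26,0,7, 1,14,24,0,7, 1,17,22,0,7, 1,19,20,0,7, 1,21,17,0,7]'; python3 -m jog '[1,0,0,0,0]';python3 -c "
from h import *
way((650,-207,56),-5.7,n=4)"
```

```text
time: 20.5
tool_pos: [651.0, -208.6, 154.7]
tcp_rot: [-3.137, 0.016, -0.121]
contact_force: [0.3, 0.2, -1.1]
grip_width: 48.0
time: 20.6
tool_pos: [652.5, -210.7, 153.3]
tcp_rot: [-3.137, 0.016, -0.125]
contact_force: [-0.3, 0.7, -0.3]
grip_width: 47.9
t20.60 [ 652.5 -210.7  153.3] yaw [-179.76    0.92   -7.16] F [-0.33  0.69 -0.27] w 47.9
rows 4 world [ -2.5   3.7 -97.3] dyaw 1.5
0 [-0.3 -0.7 24.3] turn -0.36
1 [-0.3 -0.8 24.3] turn -0.36
2 [-0.3 -0.8 24.3] turn -0.36
3 [-0.3 -0.8 24.3] turn -0.36
```

```bash
python3 -m jog '[1,-1,-3,25,-1.4, 1,0,0,25,0, 1,0,0,25,0, 1,0,0,13,0,1,0,0,3,0]'; python3 -c "
from h import *
way((650,-207,56),-5.7)
heft(2)"
```

```text
time: 21.1
tool_pos: [648.8, -205.7, 57.6]
tcp_rot: [-3.135, 0.019, -0.093]
contact_force: [0.0, -0.4, -1.0]
grip_width: 48.0
t21.10 [ 648.8 -205.7   57.6] yaw [-179.64    1.08   -5.34] F [ 0.03 -0.36 -0.99] w 48.0
rows 1 world [ 1.2 -1.3 -1.6] dyaw -0.4
0 [1.4 1.2 1.6] turn 0.36
F mean [-0.22  0.16 -1.25] sd [0.25 0.55 0.3 ] z/9.81 -> g 127
```

```bash
python3 -m jog '[1,1,1,1.5,0, 1,0,0,1,0, 0.33,0,0,0,0, 0.33,0,0,0,0, 0.33,0,0,0,0]'; python3 -c "
from h import *
state()"; python3 -m jog '[0.33,0,0,-30,0, 0.33,0,0,-40,0, 0.33,0,0,-40,0, 0.33,0,0,-20,0]';  python3 -c "
from h import *
for n in('top','side'):
    p,d,W=look(n,n+'5'); tins(n,p,d,W)
way((452.3,-304,170),50)"
```

```text
time: 21.7
tool_pos: [653.2, -208.4, 62.0]
tcp_rot: [-3.139, 0.008, -0.093]
contact_force: [-0.4, -1.0, -0.1]
grip_width: 60.9
t21.70 [ 653.2 -208.4   62. ] yaw [-179.85    0.46   -5.32] F [-0.4  -0.96 -0.09] w 60.9
time: 22.1
tool_pos: [652.5, -208.2, 192.7]
tcp_rot: [-3.136, 0.016, -0.093]
contact_force: [-0.4, 0.6, 0.3]
grip_width: 61.4
top px [301. 162.] A 55 dot [661.5 -94.2  66.8] rect [660.5 -91.4] [47.9 49.6] 82.7
side px [290. 144.] A 27 dot [ 651.9 -205.8   68.6] rect [ 649.5 -207.2] [49.6 50.8] 80.0
side px [362. 152.] A 32 dot [ 452.3 -304.4   64.5] rect [ 454.8 -302.6] [43.4 54.2] 42.3
side px [265. 158.] A 32 dot [660.3 -93.1  68.1] rect [658.3 -93.2] [51.6 50.3] 82.7
t22.20 [ 653.1 -208.4  193. ] yaw [-179.75    0.75   -5.32] F [-0.26  0.27  0.39] w 61.3
rows 7 world [-200.8  -95.6  -23. ] dyaw 55.3
0 [-27.3  16.3   3.6] turn -7.9
1 [-29.2  12.4   3.6] turn -7.9
2 [-30.7   8.2   3.7] turn -7.9
3 [-31.5   3.9   3.7] turn -7.9
4 [-31.7  -0.4   3.7] turn -7.9
5 [-31.4  -4.8   3.7] turn -7.9
6 [-30.4  -9.1   3.7] turn -7.9
```

View pics/side5.png

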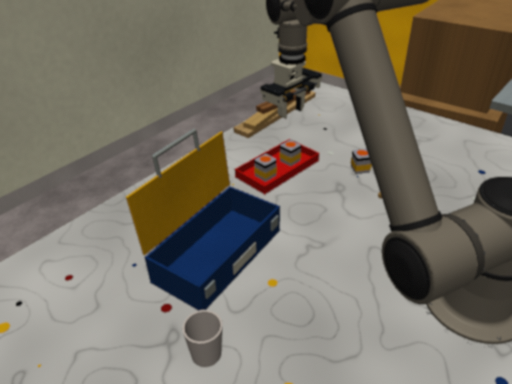

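Both empty tins stand in the tray at (265,158) and (290,144). The last tin is at (452,-304), pixel (362,152).

```bash
python3 -m jog '[0.2,-27,16,4,-7.9, 0.2,-29,12,4,-7.9, 0.2,-31,8,4,-7.9, 0.2,-31,4,4,-7.9, 0.2,-32,0,4,-7.9]'; python3 -m jog '[0.2,-31,-5,3,-7.9, 0.2,-28,-8,0,-7.9, 0.2,0,0,0,0, 0.2,0,0,0,0]'; python3 -c "
from h import *
for n in('top','side'):
    p,d,W=look(n); tins(n,p,d,W)
heft()
way((452.4,-304,48),50)"
```

```text
time: 22.7
tool_pos: [507.2, -275.7, 168.1]
tcp_rot: [-3.126, 0.008, 0.627]
contact_force: [0.1, -0.8, 0.6]
grip_width: 73.9
time: 23.1
tool_pos: [445.8, -303.9, 160.5]
tcp_rot: [-3.114, 0.003, 0.913]
contact_force: [0.0, -0.1, 0.3]
grip_width: 73.6
top px [301. 162.] A 55 dot [661.2 -94.2  66.8] rect [659.9 -92. ] [48.3 47.8] 83.4
top px [334. 165.] A 60 dot [ 651.  -207.1   66.6] rect [ 649.1 -205.1] [49.2 49.4] 86.1
top px [364. 222.] A 42 dot [ 456.1 -301.8   62.9] rect [ 455.1 -300.4] [42.9 47.3] 52.8
side px [290. 144.] A 28 dot [ 652.  -207.6   69. ] rect [ 650.  -206.7] [51.5 51.3] 80.4
side px [362. 152.] A 31 dot [ 451.7 -303.    65.3] rect [ 453.1 -304.2] [49.8 56.2] 49.0
side px [265. 158.] A 32 dot [659.8 -93.1  68.4] rect [658.3 -92.4] [52.1 49.7] 81.9
F mean [0.27 0.2  0.07] sd [0.37 0.74 0.47] z/9.81 -> g -7
t23.60 [ 446.6 -303.8  161.3] yaw [-178.53    0.18   52.49] F [ 0.31 -0.79 -0.22] w 72.9
rows 3 world [   5.8   -0.2 -113.3] dyaw -2.5
0 [ 1.2  2.5 37.7] turn 0.83
1 [ 1.3  2.5 37.7] turn 0.83
2 [ 1.3  2.5 37.7] turn 0.83
```

```bash
python3 -m jog '[0.2,3,6,20,2.4, 0.2,0,0,25,0, 0.2,0,0,25,0]'; python3 -c "
from h import *
way((452.4,-304,48),50)"
```

```text
time: 23.9
tool_pos: [454.7, -306.0, 93.3]
tcp_rot: [-3.126, 0.005, 0.873]
contact_force: [0.4, 0.6, 0.5]
grip_width: 73.3
t23.90 [ 454.7 -306.    93.3] yaw [-179.13    0.26   50.  ] F [0.35 0.63 0.52] w 73.3
rows 1 world [ -2.3   2.  -45.3] dyaw -0.0
0 [ 0.2 -2.4 45.3] turn 0.0
```

```bash
python3 -m jog '[0.2,0,-2,25,0, 0.2,0,-0.5,15,0, 0.2,0,0,3,0, 0.2,0,0,0,0]'; python3 -c "
from h import *
way((452.4,-304,48),50)"
```

```text
time: 24.3
tool_pos: [451.4, -302.7, 46.0]
tcp_rot: [-3.122, 0.004, 0.873]
contact_force: [0.3, -0.7, -0.3]
grip_width: 73.5
t24.30 [ 451.4 -302.7   46. ] yaw [-178.85    0.25   50.01] F [ 0.34 -0.68 -0.28] w 73.5
rows 1 world [ 1.  -1.3  2. ] dyaw -0.0
0 [-0.3  1.6 -2. ] turn 0.01
```

```bash
python3 -m jog '[0.2,0,1.4,-1.5,0, 0.6,0,0,0,0, 1,0,0,0,0, 1,0,0,0,0, 1,0,0,0,0]';python3 -m jog '[1,0,0,0,0,1,0,0,-12,0, 1,0,0,-20,0, 1,0,0,-20,0, 1,0,0,0,0]'; python3 -c "
from h import *
state();heft();state()"
```

```text
time: 24.8
tool_pos: [454.4, -305.2, 51.2]
tcp_rot: [-3.128, 0.004, 0.873]
contact_force: [-0.3, 0.8, -4.5]
grip_width: 48.0
time: 25.3
tool_pos: [453.6, -304.1, 104.3]
tcp_rot: [-3.122, 0.004, 0.873]
contact_force: [0.1, -0.2, -4.7]
grip_width: 47.9
t25.30 [ 453.6 -304.1  104.3] yaw [-178.87    0.24   50.  ] F [ 0.07 -0.23 -4.68] w 47.9
F mean [-0.16 -0.06 -4.66] sd [0.33 0.37 0.65] z/9.81 -> g 475
t25.70 [ 452.2 -303.   100.9] yaw [-178.52    0.23   50.  ] F [ 0.02 -0.76 -5.  ] w 48.0
```

It shows about 4.7 N (roughly 475 g), so this one is full and goes to the middle of the chest. I'll lift well clear and turn the tool so the jaws open along the chest.

```bash
python3 -m jog '[1,0,0,-25,0, 1,0,0,-30,0, 1,0,0,-30,0]'; python3 -c "
from h import *
way((536,244.5,195),5.4,n=14)"
```

```text
time: 26.0
tool_pos: [451.6, -302.0, 181.9]
tcp_rot: [-3.101, 0.004, 0.872]
contact_force: [1.0, -0.9, -4.0]
grip_width: 47.7
t26.00 [ 451.6 -302.   181.9] yaw [-177.7     0.21   49.99] F [ 0.97 -0.87 -3.98] w 47.7
rows 14 world [ 84.4 546.5  13.1] dyaw -44.6
0 [ 33.8 -20.5  -0.2] turn 3.18
1 [ 32.6 -22.3  -0.2] turn 3.18
2 [ 31.3 -24.1  -0.1] turn 3.18
3 [ 29.9 -25.8  -0. ] turn 3.18
4 [ 28.4 -27.4   0.1] turn 3.18
5 [ 26.9 -29.    0.1] turn 3.18
6 [ 25.2 -30.4   0.2] turn 3.18
7 [ 23.5 -31.8   0.3] turn 3.18
8 [ 21.7 -33.    0.3] turn 3.18
9 [ 19.8 -34.2   0.4] turn 3.18
10 [ 17.9 -35.2   0.4] turn 3.18
11 [ 15.9 -36.2   0.5] turn 3.18
12 [ 13.9 -37.    0.5] turn 3.18
13 [ 11.8 -37.7   0.5] turn 3.18
```

```bash
python3 -m jog '[1,34,-20,-2,3.2, 1,33,-22,-2,3.2, 1,31,-24,-2,3.2, 1,30,-26,-2,3.2, 1,28,-27,-2,3.2]'; python3 -m jog '[1,27,-29,-1,3.2, 1,25,-30,-1,3.2, 1,23,-32,-1,3.2, 1,22,-33,0,3.2, 1,20,-34,0,3.2]'; python3 -c "
from h import *
way((536,244.5,195),5.4)"
```

```text
time: 26.5
tool_pos: [485.9, -108.4, 197.8]
tcp_rot: [-3.113, 0.013, 0.574]
contact_force: [1.0, 0.5, -4.1]
grip_width: 48.0
time: 27.0
tool_pos: [520.9, 93.6, 202.0]
tcp_rot: [-3.118, 0.023, 0.282]
contact_force: [1.7, -1.3, -4.3]
grip_width: 48.1
t27.00 [520.9  93.6 202. ] yaw [-178.65    1.3    16.16] F [ 1.71 -1.32 -4.27] w 48.1
rows 4 world [ 15.1 150.9  -7. ] dyaw -10.8
0 [ 14.2 -35.1   2.3] turn 2.69
1 [ 12.5 -35.8   2.3] turn 2.69
2 [ 10.8 -36.3   2.4] turn 2.69
3 [  9.1 -36.8   2.4] turn 2.69
```

```bash
python3 -m jog '[1,14,-35,1,2.7, 1,12,-36,1,2.7, 1,11,-36,1,2.7, 1,8,-28,0,2.2, 1,0,0,0,0]'; python3 -c "
from h import *
p,d,W=look('side','side6'); tins('side',p,d,W)
way((538,244.5,57),5.4)"
```

```text
time: 27.5
tool_pos: [535.3, 246.1, 197.9]
tcp_rot: [-3.122, 0.03, 0.098]
contact_force: [-0.5, 0.4, -4.6]
grip_width: 47.6
side px [297. 148.] A 32 dot [ 618.8 -198.5   69. ] rect [ 618.2 -199.9] [49.8 51.8] 0.7
side px [265. 158.] A 32 dot [659.5 -90.7  69.1] rect [658.3 -93.7] [53.6 49.2] 85.0
side px [216. 190.] A 28 dot [526.  245.1 211.2] rect [522.6 245.1] [31.7 84.4] 11.9
t27.55 [535.  244.4 197.7] yaw [-178.94    1.77    5.66] F [-1.   -0.3  -5.52] w 48.2
rows 3 world [ 3.000e+00  1.000e-01 -1.407e+02] dyaw -0.3
0 [ 2.5  0.9 46.8] turn 0.09
```

View pics/side6.png

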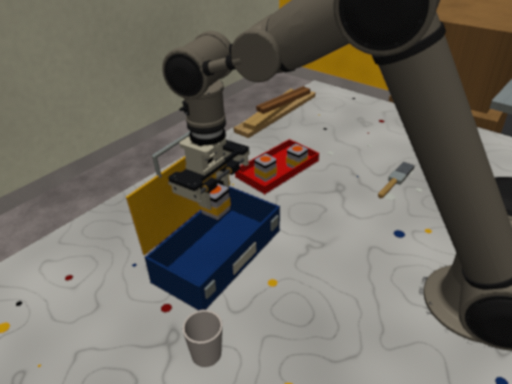

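The side view shows the full tin held over the chest at (216,190). The second tray tin has been knocked aside to pixel (297,148), world (618,-200). It's still inside the tray, and I'll check it again later. Now I'll lower the full tin.

```bash
python3 -m jog '[1,2,1,30,0, 1,0,0,30,0, 1,0,0,30,0]';python3 -c "
from h import *
way((538,244.5,57),5.4)"
```

```text
time: 27.85
tool_pos: [537.1, 243.5, 109.3]
tcp_rot: [-3.123, 0.021, 0.1]
contact_force: [-0.6, 0.1, -4.2]
grip_width: 48.0
t27.85 [537.1 243.5 109.3] yaw [-178.93    1.22    5.74] F [-0.58  0.09 -4.16] w 48.0
rows 2 world [  0.9   1.  -52.3] dyaw -0.3
0 [ 1.   0.  26.1] turn 0.17
```

```bash
python3 -m jog '[1,0.5,0,20,0, 1,0.5,0,15,0, 1,0,0,6,0, 1,0,0,0,0]';python3 -c "
from h import *
way((538,244.5,57),5.4); heft(2)"
```

```text
time: 28.25
tool_pos: [533.7, 238.3, 61.3]
tcp_rot: [-3.127, 0.033, 0.098]
contact_force: [-0.1, -0.3, -3.7]
grip_width: 48.2
t28.25 [533.7 238.3  61.3] yaw [-179.15    1.9     5.61] F [-0.08 -0.26 -3.67] w 48.2
rows 1 world [ 4.3  6.2 -4.3] dyaw -0.2
0 [ 5.  -5.7  4.2] turn 0.21
F mean [ 0.26  0.2  -4.93] sd [0.49 0.19 0.13] z/9.81 -> g 503
```

```bash
for i in 1 2; do python3 -m jog '[1,1,-1,2,0, 1,0,0,1,0]'; done
```

```text
time: 28.55
tool_pos: [536.7, 240.0, 61.4]
tcp_rot: [-3.126, 0.027, 0.098]
contact_force: [0.2, -0.3, -5.1]
grip_width: 48.0
time: 28.75
tool_pos: [538.3, 241.5, 59.4]
tcp_rot: [-3.125, 0.024, 0.098]
contact_force: [-0.7, -0.7, -5.1]
grip_width: 47.9
```

```bash
for i in 1 2; do python3 -m jog '[1,0,0,2,0, 1,0,0,1,0]'; done
```

```text
time: 28.95
tool_pos: [538.3, 241.8, 57.4]
tcp_rot: [-3.125, 0.024, 0.099]
contact_force: [-5.0, -0.8, 7.8]
grip_width: 48.1
time: 29.15
tool_pos: [538.3, 241.8, 57.4]
tcp_rot: [-3.126, 0.022, 0.099]
contact_force: [-1.1, -0.8, -0.5]
grip_width: 47.8
```

The tin reached the floor at TCP z of 57.4, as I'd worked out. Release and lift.

```bash
python3 -m jog '[0.36,0,0,0,0, 0.36,0,0,0,0, 0.36,0,0,0,0]';python3 -m jog '[0.36,0,0,-20,0, 0.36,0,0,-35,0, 0.36,0,0,-40,0, 0.36,0,0,-40,0, 0.36,0,0,-20,0]'; python3 -c "
from h import *
state()
lid_theta()
way((440,150,270),50)"
```

```text
time: 29.45
tool_pos: [539.5, 242.4, 58.7]
tcp_rot: [-3.125, 0.018, 0.099]
contact_force: [0.0, -0.7, -1.2]
grip_width: 58.4
time: 29.95
tool_pos: [541.7, 239.6, 214.5]
tcp_rot: [-3.126, 0.026, 0.099]
contact_force: [0.2, -0.4, 0.0]
grip_width: 58.7
t29.95 [541.7 239.6 214.5] yaw [-179.1     1.52    5.68] F [ 0.21 -0.42  0.02] w 58.7
side lid pts 3726 theta 1.579 z range 2.0 185.0 resid 14.22
t30.00 [542.7 239.9 217.1] yaw [-179.06    1.28    5.68] F [0.61 0.83 2.49] w 58.6
rows 6 world [-102.7  -89.9   52.9] dyaw 44.3
0 [-18.7  13.1  -8.6] turn -7.39
1 [-20.3  10.6  -8.5] turn -7.39
2 [-21.5   7.9  -8.5] turn -7.39
3 [-22.3   5.1  -8.4] turn -7.39
4 [-22.8   2.2  -8.3] turn -7.39
5 [-22.9  -0.7  -8.3] turn -7.39
```

```bash
python3 -m jog '[0.66,-19,13,-9,-7.4, 0.66,-20,11,-9,-7.4, 0.66,-21,8,-9,-7.4, 0.66,-22,5,-8,-7.4, 0.66,-23,2,-8,-7.4]';python3 -m jog '[0.66,-23,-1,-8,-7.4, 0.66,-30,-8,0,0, 0.66,-30,-8,0,0]'; python3 -c "
from h import *
state()
lid_theta()
for n in('top','side'):
    p,d,W=look(n,n+'7'); tins(n,p,d,W)"
```

```text
time: 30.5
tool_pos: [456.9, 163.2, 259.9]
tcp_rot: [-3.115, 0.006, 0.77]
contact_force: [-0.2, -0.2, -0.1]
grip_width: 31.7
time: 30.8
tool_pos: [388.7, 108.8, 268.2]
tcp_rot: [-3.116, 0.001, 0.909]
contact_force: [0.1, -1.1, 0.4]
grip_width: 31.1
t30.80 [388.7 108.8 268.2] yaw [-1.7852e+02  5.0000e-02  5.2100e+01] F [ 0.1  -1.14  0.39] w 31.1
side lid pts 5982 theta 1.652 z range 3.0 164.0 resid 1.36
top px [301. 162.] A 55 dot [661.2 -94.4  67.3] rect [659.6 -91.6] [48.1 49.4] 85.3
top px [332. 174.] A 61 dot [ 619.6 -199.5   66.8] rect [ 618.6 -196.9] [49.  46.2] 89.3
top px [202. 199.] A 59 dot [537.  242.2  68.5] rect [534.7 242.6] [48.1 47.8] 0.6
side px [265. 158.] A 33 dot [660.2 -92.8  68.6] rect [658.  -92.8] [50.8 51.7] 83.4
side px [218. 235.] A 78 dot [535.6 242.4  70.1] rect [534.1 241.1] [50.4 52.8] 8.9
```

View pics/side7.png

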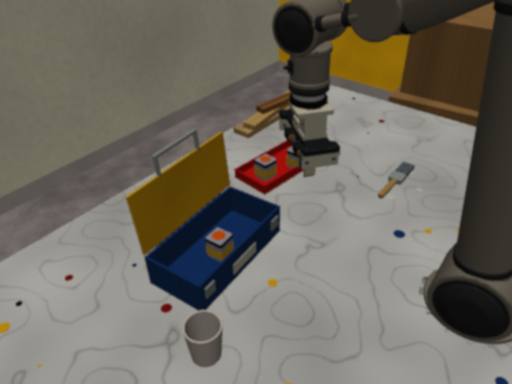

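View pics/top7.png

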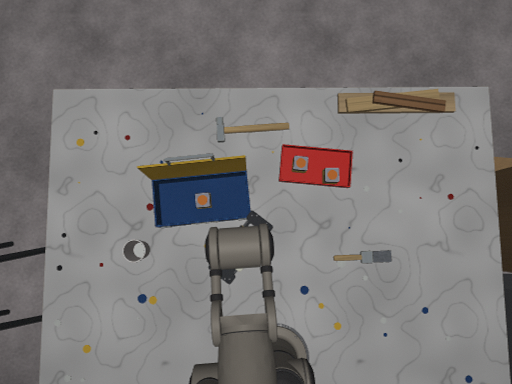

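The lid still reads 1.652 rad. In the top view all three tins stand at the right heights: two in the tray at (301,162) and (332,174), the knocked one fully inside, and the full one in the chest at (202,199). Now back to the bar to close the lid.

```bash
python3 -m jog '[0.66,0,0,-40,0, 0.66,0,0,-40,0, 0.66,0,0,-25,0]'; python3 -c "
from h import *
way((636,253,370),95.4,n=7)"
```

```text
time: 31.25
tool_pos: [391.7, 108.1, 373.0]
tcp_rot: [-3.11, 0.005, 0.907]
contact_force: [0.8, 0.5, -0.2]
grip_width: 31.4
t31.25 [391.7 108.1 373. ] yaw [-178.18    0.29   51.95] F [ 0.8   0.5  -0.24] w 31.4
rows 7 world [244.3 144.9  -3. ] dyaw 43.5
0 [37.8 14.7 -0.2] turn -6.21
1 [36.  18.7 -0.4] turn -6.21
2 [33.8 22.5 -0.5] turn -6.21
3 [31.1 26.  -0.6] turn -6.21
4 [28.1 29.2 -0.6] turn -6.21
5 [24.8 32.1 -0.7] turn -6.21
6 [21.2 34.6 -0.8] turn -6.21
```

```bash
python3 -m jog '[0.66,37,14,0,-6.2, 0.66,35,18,0,-6.2, 0.66,33,22,0,-6.2, 0.66,30,25,0,-6.2, 0.66,27,28,0,-6.2]';python3 -m jog '[0.66,24,30,0,-6.2, 0.66,18,30,0,-6.2, 0.66,0,0,0,0]'; python3 -c "
from h import *
way((637,253,300),95.4)"
```

```text
time: 31.75
tool_pos: [569.1, 215.8, 376.1]
tcp_rot: [-3.127, -0.017, 1.466]
contact_force: [0.4, -0.2, 0.3]
grip_width: 31.3
time: 32.05
tool_pos: [638.7, 261.5, 367.7]
tcp_rot: [-3.127, -0.02, 1.696]
contact_force: [-0.5, 0.1, -1.0]
grip_width: 31.2
t32.05 [638.7 261.5 367.7] yaw [-179.17   -1.16   97.19] F [-0.52  0.07 -0.97] w 31.2
rows 2 world [ -1.7  -8.5 -67.7] dyaw -1.8
0 [-4.8 -0.9 33.8] turn 0.9
1 [-4.8 -0.8 33.8] turn 0.9
```

```bash
python3 -m jog '[0.66,-6,-1,8,1.8, 0.66,0,0,0,0]'; python3 -c "
from h import *
for n in('top','side'):
    p,d,W=look(n,n+'8'); c=W-H; l=c@np.array([-u[1],u[0],0]); a=c@u
    m=(np.abs(l)<62)&(np.abs(a)<60)&(W[...,2]>275)&(W[...,2]<310)
    print(n,m.sum(),np.nanmedian(W[m],0).round(1),'a',np.percentile(a[m],[5,50,95]).round(1),'z',np.percentile(W[m][:,2],[5,50,95]).round(1),'l',np.percentile(l[m],[5,95]).round())
way((637,253,300),95.4)"
```

```text
time: 32.25
tool_pos: [638.9, 256.5, 355.5]
tcp_rot: [-3.123, -0.019, 1.661]
contact_force: [-0.1, -0.1, 0.2]
grip_width: 31.4
top 17 [639.8 197.6 298.4] a [12.  14.6 17.6] z [291.3 298.4 302.7] l [-62. -49.]
side 224 [633.  256.3 298.3] a [ 9.9 13.  17.7] z [290.9 298.3 301.2] l [-60.  58.]
t32.35 [638.7 256.7 358.2] yaw [-179.14   -1.15   95.29] F [0.3  0.56 0.56] w 31.3
rows 2 world [ -1.7  -3.7 -58.2] dyaw 0.1
0 [-2.4 -0.6 29.1] turn -0.05
```

View pics/side8.png

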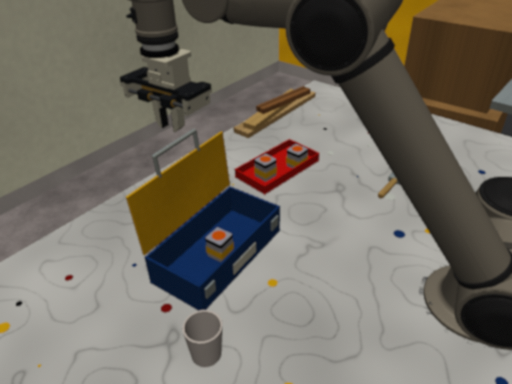

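The fingers hang over the bar at about (175,120), and the bar measures about (636,254,294). Descend and close.

```bash
python3 -m jog '[0.66,-2,-1,25,0, 0.66,-1,0,20,0, 0.66,0,0,9,0, 0.66,0,0,0,0]'; python3 -c "
from h import *
way((637,253,300),95.4)"
```

```text
time: 32.75
tool_pos: [635.4, 253.1, 309.9]
tcp_rot: [-3.137, -0.022, 1.66]
contact_force: [0.2, 0.4, -0.3]
grip_width: 31.1
t32.75 [635.4 253.1 309.9] yaw [-179.71   -1.26   95.12] F [ 0.2   0.43 -0.29] w 31.1
rows 1 world [ 1.6 -0.1 -9.9] dyaw 0.3
0 [-0.5  1.6  9.9] turn -0.28
```

```bash
python3 -m jog '[0.66,-0.5,1,9,0, 0.85,0,0,1,0, 1,0,0,0,0, 1,0,0,0,0, 1,0,0,0,0]'; python3 -c "
from h import *
lid_theta()
arc(-.04,off=6)"
```

```text
time: 33.25
tool_pos: [636.7, 252.9, 303.5]
tcp_rot: [3.141, -0.023, 1.66]
contact_force: [-2.0, -0.4, -0.7]
grip_width: 9.0
side lid pts 5973 theta 1.653 z range 2.0 165.0 resid 1.36
t33.30 [636.7 252.9 303.5] yaw [179.99  -1.31  95.1 ] F [-2.84 -1.06 -0.29] w 8.7
theta 1.651 r 208.7 lateral -0.9
th 1.61 [-0.1 -8.5  3.2]
th 1.57 [-0.  -8.2 -0.2]
th 1.53 [-0.  -8.2  0.2]
th 1.49 [-0.1 -8.2  0.5]
th 1.45 [-0.1 -8.2  0.8]
```

```bash
python3 -m jog '[1,0,-5,0,0, 1,0,-8,0,0, 1,0,-8,0,0, 1,0,-8,0.5,0, 1,0,-8,0.8,0]'; python3 -c "
from h import *
arc(-.04,off=9.5)"
```

```text
time: 33.8
tool_pos: [604.8, 249.9, 303.9]
tcp_rot: [3.121, -0.025, 1.659]
contact_force: [5.2, 0.8, -1.3]
grip_width: 8.8
t33.80 [604.8 249.9 303.9] yaw [178.81  -1.42  95.03] F [ 5.24  0.82 -1.31] w 8.8
theta 1.497 r 205.5 lateral -0.9
th 1.46 [-0.1 -8.1  1.1]
th 1.42 [-0.1 -8.1  0.9]
th 1.38 [-0.1 -8.1  1.3]
th 1.34 [-0.1 -8.   1.6]
th 1.30 [-0.1 -8.   1.9]
```

```bash
python3 -m jog '[1,0,-8,1,0, 1,0,-8,1,0, 1,0,-8,1.3,0, 1,0,-8,1.6,0, 1,0,-8,2,0]'; python3 -c "
from h import *
arc(-.04,off=9.5)"
```

```text
time: 34.3
tool_pos: [569.2, 246.5, 298.8]
tcp_rot: [3.099, -0.026, 1.658]
contact_force: [5.7, 1.2, 0.3]
grip_width: 8.8
t34.30 [569.2 246.5 298.8] yaw [177.53  -1.51  94.98] F [5.74 1.19 0.28] w 8.8
theta 1.321 r 206.2 lateral -0.9
th 1.28 [-0.1 -7.7  3. ]
th 1.24 [-0.1 -7.9  2.2]
th 1.20 [-0.1 -7.8  2.5]
th 1.16 [-0.1 -7.7  2.8]
th 1.12 [-0.1 -7.6  3.1]
```

```bash
python3 -m jog '[1,0,-7.7,2.7,0, 1,0,-7.8,2.2,0, 1,0,-7.7,2.5,0, 1,0,-7.7,2.8,0, 1,0,-7.6,3.1,0]'; python3 -c "
from h import *
arc(-.04,off=9.5)"
```

```text
time: 34.8
tool_pos: [531.1, 242.8, 285.6]
tcp_rot: [3.088, -0.026, 1.657]
contact_force: [5.6, -0.7, 0.7]
grip_width: 9.2
t34.80 [531.1 242.8 285.6] yaw [176.93  -1.51  94.95] F [ 5.64 -0.7   0.69] w 9.2
theta 1.124 r 206.9 lateral -0.9
th 1.08 [-0.2 -6.8  5.1]
th 1.04 [-0.2 -7.4  3.6]
th 1.00 [-0.2 -7.2  3.9]
th 0.96 [-0.2 -7.1  4.2]
th 0.92 [-0.2 -6.9  4.4]
```

```bash
python3 -m jog '[1,0,-6.8,4.6,0, 1,0,-7.4,3.6,0, 1,0,-7.2,3.9,0, 1,0,-7.1,4.2,0, 1,0,-6.9,4.4,0]'; python3 -c "
from h import *
arc(-.04,off=9.5)"
```

```text
time: 35.3
tool_pos: [493.4, 239.5, 262.5]
tcp_rot: [3.087, -0.025, 1.657]
contact_force: [4.7, -2.1, 0.2]
grip_width: 9.0
t35.30 [493.4 239.5 262.5] yaw [176.88  -1.44  94.96] F [ 4.68 -2.07  0.18] w 9.0
theta 0.910 r 207.1 lateral -0.7
th 0.87 [-0.2 -5.4  6.5]
th 0.83 [-0.2 -6.4  5.1]
th 0.79 [-0.2 -6.2  5.3]
th 0.75 [-0.2 -6.   5.6]
th 0.71 [-0.2 -5.8  5.8]
```

```bash
python3 -m jog '[1,0,-5.6,6.2,0, 1,0,-6.4,5.1,0, 1,0,-6.2,5.3,0, 1,0,-6,5.6,0, 1,0,-5.8,5.8,0]'; python3 -c "
from h import *
arc(-.04,off=9.5)"
```

```text
time: 35.8
tool_pos: [461.2, 236.7, 230.9]
tcp_rot: [3.089, -0.023, 1.658]
contact_force: [6.2, -1.4, 1.3]
grip_width: 9.0
t35.80 [461.2 236.7 230.9] yaw [177.    -1.34  94.97] F [ 6.18 -1.39  1.25] w 9.0
theta 0.691 r 206.9 lateral -0.5
th 0.65 [-0.2 -4.   7.5]
th 0.61 [-0.2 -5.2  6.4]
th 0.57 [-0.2 -4.9  6.6]
th 0.53 [-0.2 -4.7  6.7]
th 0.49 [-0.2 -4.4  6.9]
```

```bash
python3 -m jog '[1,0,-4,7.2,0, 1,0,-5,6.4,0, 1,0,-4.8,6.6,0, 1,0,-4.6,6.7,0, 1,0,-4.4,6.8,0]'; python3 -c "
from h import *
arc(-.035,off=9.5)"
```

```text
time: 36.3
tool_pos: [436.9, 234.6, 193.4]
tcp_rot: [3.091, -0.022, 1.658]
contact_force: [6.3, -2.7, 1.6]
grip_width: 8.8
t36.30 [436.9 234.6 193.4] yaw [177.11  -1.24  94.98] F [ 6.28 -2.75  1.56] w 8.8
theta 0.474 r 206.6 lateral -0.3
th 0.44 [-0.2 -2.1  7.1]
th 0.40 [-0.2 -3.3  6.4]
th 0.37 [-0.2 -3.   6.5]
th 0.33 [-0.2 -2.8  6.6]
th 0.30 [-0.2 -2.6  6.7]
```

```bash
python3 -m jog '[1,0,-2.3,7,0, 1,0,-3,6.4,0, 1,0,-3,6.5,0, 1,0,-2.8,6.6,0, 1,0,-2.5,6.6,0]'; python3 -c "
from h import *
lid_theta()
arc(-.025,off=9.5)"
```

```text
time: 36.8
tool_pos: [423.1, 233.6, 156.8]
tcp_rot: [3.092, -0.021, 1.658]
contact_force: [3.3, -3.8, 2.6]
grip_width: 9.1
side lid pts 2117 theta 0.350 z range -3.0 165.0 resid 13.72
t36.85 [422.8 233.7 155.8] yaw [177.2   -1.18  94.99] F [ 5.22 -2.99 -4.52] w 8.9
theta 0.279 r 206.0 lateral 0.1
th 0.25 [-0.1 -0.6  5.2]
th 0.23 [-0.1 -1.5  4.9]
th 0.20 [-0.1 -1.3  4.9]
th 0.18 [-0.1 -1.2  5. ]
th 0.15 [-0.1 -1.1  5. ]
```

```bash
python3 -m jog '[1,0,-0.8,5,0, 1,0,-1.4,5,0, 1,0,-1.2,5,0, 1,0,-1.2,5,0, 1,0,-1,4.5,0]'; python3 -c "
from h import *
arc(-.015,off=9.5)"
```

```text
time: 37.35
tool_pos: [417.5, 233.3, 128.4]
tcp_rot: [3.094, -0.02, 1.658]
contact_force: [2.6, -4.8, 3.5]
grip_width: 9.1
t37.35 [417.5 233.3 128.4] yaw [177.25  -1.13  95.01] F [ 2.6  -4.8   3.53] w 9.1
theta 0.144 r 205.4 lateral 0.2
th 0.13 [-0.1 -0.2  3.1]
th 0.11 [-0.1 -0.5  3. ]
th 0.10 [-0.1 -0.5  3. ]
th 0.08 [-0.1 -0.4  3. ]
th 0.07 [-0.1 -0.4  3.1]
```

```bash
python3 -m jog '[1,0,-0.3,3,0, 1,0,-0.5,3,0, 1,0,-0.5,3,0, 1,0,-0.4,3,0, 1,0,-0.3,2.5,0]'; python3 -m jog '[1,0,-0.2,2,0, 1,0,-0.2,2,0, 1,0,-0.1,1.5,0]'; python3 -c "
from h import *
arc(-.01,off=9.5)"
```

```text
time: 37.85
tool_pos: [416.0, 233.1, 112.0]
tcp_rot: [3.094, -0.019, 1.658]
contact_force: [2.9, -4.1, 4.5]
grip_width: 9.0
time: 38.15
tool_pos: [415.8, 233.1, 105.9]
tcp_rot: [3.094, -0.019, 1.658]
contact_force: [2.4, -4.6, 3.9]
grip_width: 9.0
t38.15 [415.8 233.1 105.9] yaw [177.25  -1.09  95.01] F [ 2.4  -4.6   3.91] w 9.0
theta 0.034 r 205.1 lateral 0.2
th 0.02 [-0.  -0.1  2.1]
th 0.01 [-0.  -0.1  2. ]
th 0.00 [-0.  -0.1  2. ]
th -0.01 [-0.  -0.1  2. ]
th -0.02 [-0.  -0.1  2. ]
```

Now 1.5 mm rows until the lid's seat is felt.

```bash
for i in 1 2 3; do python3 -m jog '[1,0,0,1.5,0, 1,0,0,1.5,0]'; done
```

```text
time: 38.35
tool_pos: [415.8, 233.1, 102.5]
tcp_rot: [3.094, -0.019, 1.658]
contact_force: [2.5, -3.7, 3.6]
grip_width: 8.9
time: 38.55
tool_pos: [415.8, 233.2, 100.4]
tcp_rot: [3.094, -0.019, 1.658]
contact_force: [-5.9, -8.2, 32.2]
grip_width: 9.4
time: 38.75
tool_pos: [415.8, 233.2, 100.4]
tcp_rot: [3.093, -0.019, 1.659]
contact_force: [-4.4, -7.5, 21.5]
grip_width: 9.3
```

The lid seated: z stopped at 100.4 with the force rising. I'll hold a moment, then release and check the angle before leaving.

```bash
python3 -m jog '[1,0,0,0,0, 0.68,0,0,0,0, 0.66,0,0,0,0, 0.66,0,0,0,0]'; python3 -c "
from h import *
state()"; python3 -m jog '[0.66,0,0.5,-12,0, 0.66,0,1,-20,0, 0.66,0,1,-35,0, 0.66,0,0,-40,0, 0.66,0,0,-40,0]'; python3 -c "
from h import *
way((430,0,300))"
```

```text
time: 39.15
tool_pos: [413.6, 233.9, 99.8]
tcp_rot: [3.097, -0.021, 1.657]
contact_force: [-0.2, -0.4, -0.9]
grip_width: 28.1
t39.15 [413.6 233.9  99.8] yaw [177.42  -1.19  94.95] F [-0.22 -0.41 -0.94] w 28.1
time: 39.65
tool_pos: [404.8, 230.6, 243.6]
tcp_rot: [3.118, -0.019, 1.657]
contact_force: [0.6, -0.2, -0.2]
grip_width: 31.3
t39.65 [404.8 230.6 243.6] yaw [178.64  -1.06  94.93] F [ 0.64 -0.18 -0.2 ] w 31.3
rows 5 world [  25.2 -230.6   56.4] dyaw 0
0 [-46.2   1.4 -12.1] turn 0.0
```

```bash
python3 -m jog '[0.66,-46,3,-10,0, 0.66,-46,3,-10,0, 0.66,-46,3,-10,0, 0.66,-46,3,-10,0, 0.66,-46,3,0,0]'; python3 -c "
from h import *
state()
for n in('top','side'):
    p,d,W=look(n,n+'9'); tins(n,p,d,W)
    h=hsv(p); m=(h[...,0]>18)&(h[...,0]<28)&(h[...,1]>150)&(np.linalg.norm((W-(540.3,244.7,93))[...,:2],axis=-1)<190)
    b=max(blobs(m,100),key=lambda b:b[1])[0]
    w=W[b]; w=w[~np.isnan(w[:,0])]
    A=np.c_[w[:,:2],np.ones(len(w))]; k=np.linalg.lstsq(A,w[:,2],rcond=None)[0]; print(n,'lid plane slope along u',-(k[:2]@u[:2]),'z',np.percentile(w[:,2],[5,50,95]).round(1),len(w))"
```

```text
time: 40.15
tool_pos: [440.3, 2.6, 285.5]
tcp_rot: [3.108, -0.024, 1.671]
contact_force: [1.4, 0.4, 0.1]
grip_width: 31.5
t40.15 [440.3   2.6 285.5] yaw [178.09  -1.4   95.75] F [1.38 0.37 0.12] w 31.5
top px [301. 162.] A 55 dot [661.1 -94.2  66.9] rect [659.9 -91.7] [48.3 49.1] 84.7
top px [332. 174.] A 61 dot [ 619.2 -199.3   66.8] rect [ 618.6 -196.9] [48.7 46. ] 88.6
top lid plane slope along u -0.0011781812223081159 z [89.1 93.2 97.6] 2438
side px [297. 148.] A 29 dot [ 616.8 -199.4   69. ] rect [ 615.9 -198.1] [52.8 50.2] 82.5
side px [265. 158.] A 32 dot [660.8 -92.1  68.5] rect [658.5 -92.5] [51.9 50.3] 82.7
side lid plane slope along u -0.0009248658197379571 z [91.9 94.7 96.9] 3565
```

View pics/side9.png

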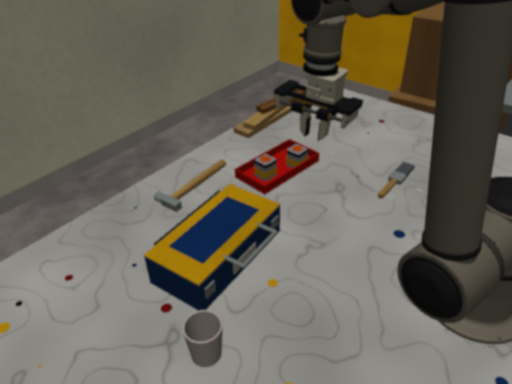

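View pics/top9.png

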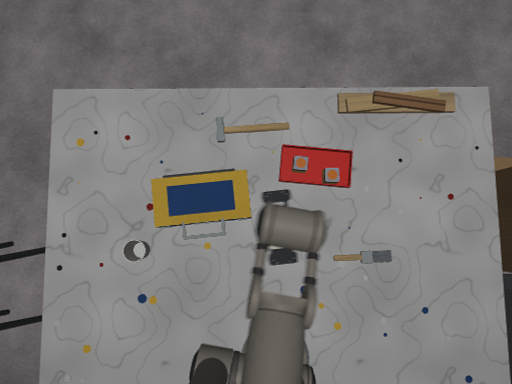

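The lid reads flat (slope about 0.001, top at 93 mm), and both empty tins stand in the tray. The hammer (250,128), pot (137,250) and brush (363,257) are at their starting pixels, and the robot is clear. Handing in.

```bash
python3 -m jog '[0.66,0,0,0,0, 0.66,0,0,0,0]'; python3 -c "
from plant import *
print(close_job())"
```

```text
time: 40.45
tool_pos: [440.0, -0.1, 283.2]
tcp_rot: [3.113, -0.025, 1.661]
contact_force: [0.6, 0.4, -0.7]
grip_width: 31.8
the job is handed in; nothing more can be done
None
```

The job is done and handed in at about 40 s: the full tin is in the chest, the two empty tins are in the red tray, and the lid is shut.

- **Lid up:** I raised it slowly to 1.652 rad, onto its stop. It read the same after I let go, and again just before lowering.
- **Tins:** Three were present. They hefted at about 1.1 N and 1.4 N (empty) and 4.7 N (about 475 g, full).
- **Tray:** The second tin was knocked about 35 mm aside after I placed it. It still stands upright inside the tray, so I left it there.
- **Lid down:** I lowered it in 1.5 mm steps at the end. Once it was seated the last steps pressed it at up to 32 N before I released it.
- **Last checks:** The lid is flat, with slope about 0.001 and its top at 93 mm. Both tray tins are standing. The hammer, pot and brush are at their starting pixels, judged by eye, and the robot was touching nothing. The chest tin was last seen upright in its middle before the lid closed over it.

Some readings were off along the way. Two lid-angle fits from the side camera were spoiled by other yellow surfaces or the gripper in view, so I re-measured or used another check. The tool also picked up up to about 4° of tilt from the lid load, with no visible effect on the tins.

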